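# Clamp a drained culture flask on the cell imager's stage

### The arm

A 6-joint arm with a two-finger parallel gripper is mounted at the origin on a cart in front of the work surface, level with it; the furniture and walls round the work are solid. World frame = base frame: x ahead of the robot, y to its left, z up, the work surface at z = 0. Lengths are in m, angles in rad, forces in N, time in s.
With the tool pointing down it reaches from about 0.3 to 0.875 m from the base axis. Payload 6.4 kg.
Tool frame: the origin (TCP) lies midway between the tips of the shut fingers; the grasp point (between the pads) lies 19 mm behind it; x points along the fingers, y is the direction in which the jaws open and shut, and the axes are right-handed (so a half turn about x gives the same grasp; the last joint's range is limited). The gripper opens to 85 mm and grips with 20 to 120 N. Pads are 22 mm wide; open, the fingers measure 114 mm over their backs; the gripper's body (76 mm by 85 mm) begins 54 mm behind the grasp point. The pads swing forward as they close: fully open they stand 13 mm farther back than shut.
Start: joints at [-1.359, 0.181, 1.607, -0, 1.354, -0.206], TCP at [0.233, -0.526, 0.231] pointing down, gripper open.
Joint ranges: [-2.99, 2.99], [-0.89, 2.07], [0.3, 2.58], [-1.14, 4.28], [0, 2.63], [-3.12, 3.12]. Speed limits (rad/s): [2.57, 2.57, 3.01, 3.14, 3.14, 3.14].

### API

Orientations are given as a unit quaternion [w, x, y, z].
In Python, from bench import ctrl gives the robot as it stands.
- The arm moves only by the tool step_arm, never from a script. Its argument "motion" is a list of rows, each a list of 7 numbers: the shift along the tool's x, y, z in mm, then the turn, a rotation vector about the tool's x, y, z in degrees, then the closure in counts, from 0 (fully open) to 255 (shut). In form: [[tx, ty, tz, rx, ry, rz, hand], ...]. A call has 1 to 10 rows; each row is the pose to reach, as a shift and turn from the pose commanded when the call began, along the tool's axes at that moment; what a row does not reach only later rows make up. A row lasts 1/8 s, in which the tool goes at most 62.5 mm and 10.7 degrees, less where a joint would pass 70% of its speed; a pose out of reach is approached as far as the arm can. A call with a gripper value outside its range is refused whole. The fingers move at their own pace and stop on an object; the grip force is fixed at half the most. Time passes only in rows, so rows that repeat a pose let the fingers close. It gives the time, the measured TCP pose, the force and the opening at its end, in the units of the state.
- ctrl.get_obs(): the state, without advancing time (a new reading comes with each control period).
- ctrl.camera(name): name is "side" or "top" or "wrist"; returns (picture, depth): 400x640x3 uint8, red, green, blue; 400x640 float32, m along the optical axis (not along the pixel's ray), 0 where there is no reading.
- ctrl.camera_info(name): a dict with "fx", "fy", "cx", "cy" (pixels), "dist_coeffs" ([k1, k2, p1, p2, k3] as OpenCV has them; the pictures are not rectified), "T" (4x4, takes a point from camera to world coordinates); the wrist camera has in their place "hand_eye" (4x4, takes a point from camera to tool coordinates, whose origin is the TCP and whose axes are the tool frame's). Camera axes: x right, y down, z forward; pixel columns grow to the right and rows downward; lengths in m; the calibration is good to about 2 mm. A picture is of the moment at which its call begins: read the wrist's pose just before it. camera_info takes no time and is no camera call.
- ctrl.hand_in(): hands the job in, once; it reports no verdict.
The state is a dict: "time_s": time; "q": joint angles; "dq": joint speeds; "joint_efforts": joint torques, N m; "eef_pos": TCP position; "eef_rot": TCP orientation; "wrist_force": force on the tool from outside, world axes, zero at the start; "torque": the same for the moment, N m; "opening": opening from 0.0 (shut) to 1.0 (fully open).
Only numpy, scipy, OpenCV 4.12 (cv2) and the standard library are available. Lean on these libraries where they do the work, as an engineer would, in place of code of your own. Each camera call takes 0.05 s, during which the arm holds its last target. There are 200 camera calls.

### The job

Get the drained clear culture flask ready for imaging. Tip it from standing and lay it flat on the bench on its culture face, let go and take it again; with the imager's clamp pulled right out by the red knob, set the flask on the stage between the stops, culture face down and cap to the right, let go, then push the knob fully home so that the clamp squares the flask up against the two back posts. Set it down each time without dropping it or letting it topple, and leave the pink flask, the tally counter and the red pen where they are.

Things in the scene. Friction and masses are not known exactly. Their poses are not given: they have to be found in the camera images.
- flask: Drained clear culture flask, blue screw cap, 92 mm long, 60 g. Origin: on the mid line of its culture face (a 50 mm wide broad side), 42 mm from the base end. y runs from cap end (-50 mm) to flat base end (+42), x across the 50 mm width, z out of the culture face (z = 0) through the thickness. It starts standing on the base end, cap up, origin 42 mm up, culture face to the right, z to the left, turned up to 0.3 rad.
- flask_cap (a point): Middle of the blue cap, (0, -35, 16) mm in the flask's axes; cap and neck are 30 mm wide and thick and fill y = -50 to -20 mm, z = 1 to 31 mm. Standing, the cap's top is 92 mm above the bench. Tipping the cap over to the robot's right, about the lower edge of the culture face, lays the flask on that face: z is then up, the origin within 2 mm of what it lies on.
- flask_body (a point): Middle of the flask's rectangular body, (0, 11, 14) mm in the flask's axes: the place to take it across its 50 mm width (x). The body fills y = -20 to +42 mm and z = 1 to 27 mm.
- imager: Low white cell imager with a black stage plate on top, fixed on the bench, 170 mm deep (x), 164 mm wide (y), plate top 50 mm above the bench. The red knob at its front (-x) faces the robot, turned by up to 0.15 rad. Origin: on the bench under the stage centre; x points away from the robot, y to the robot's left.
- stage_centre (a point): Point on top of the stage plate, 50 mm above the bench, where the origin of the clamped flask belongs, the flask's axes then parallel to the imager's: culture face down, cap to the right (-y), body over the round window. Axes as the imager's.
- back_stops (a point): On the plate at (25, 11) mm from the stage centre, midway between the two fixed steel back posts (12 mm thick, 13 mm high, at y = -16 and +38 mm, 42 mm free between them for a finger). Their front faces at x = +25 mm stop the flask's far long side.
- end_stop_base (a point): Foot of the inner face of the fixed aluminium end stop for the flask's base end, at (0, +44.5) mm from the stage centre; 32 mm wide (x), 13 mm high, 8 mm thick, rounded on top. The flask has 2.5 mm play to this stop and to the other one.
- end_stop_cap (a point): Foot of the inner face of the fixed aluminium end stop for the cap end, at (0, -52.5) mm from the stage centre; 24 mm wide (x), 13 mm high, 8 mm thick, rounded on top.
- prongs (a point): On the plate midway between the faces of the clamp's two prongs (each 10 mm wide, 12 mm high, 22 mm long, at y = -16 and +38 mm from the stage centre, 44 mm free between them for a finger; a cross bar joins them in front). Faces at x = -25 mm with the clamp home, at x = -51 mm pulled out; moves with the clamp.
- knob_grip (a point): Middle of the clamp's round red pull knob, 22 mm diameter, 19 mm long (x), on an 8 mm rod along the imager's x. 57 mm above the bench; with the clamp home at (-128, 11) mm in the imager's axes, 35 mm clear of the housing front; its flat front end is 10 mm nearer the robot. Can be pinched from above across the imager's y. Moves with the clamp.
- clamp_slide (a joint): How far the clamp is pulled out, in m: 0 fully home, 0.026 fully out, towards the robot (-x of the imager). A detent holds it at both ends: within the last 3 mm it draws the clamp to the end. Leaving an end takes about 5 N, moving in between about 2 N.
- pink_flask: Bystander: a like flask with pink medium and blue cap, lying flat on the bench to the right of the imager, 50 x 92 x 32 mm; origin at the centre of its underside.
- tally_counter: Bystander: beige hand tally counter, 35 x 45 x 57 mm, standing on the bench to the left of the imager; origin at the centre of its underside.
- red_pen: Bystander: white pen with red cap, 135 mm long, 16 mm thick, lying on the bench in front, near the robot; origin at the centre of its underside.
There are look-alikes about, which are no part of the job. Leave any yellow look-alike of the flask alone.

How it is judged:
On the way, in this order (a step that is already met when the one before it is completed fails the run):
1. the clear flask lies flat on the bench on its culture face, let go of (height (world z) of flask below 0.006 m and angle between flask's own z axis and vertical below 0.08 rad and contact force between the fingers and flask below 0.05 N), for 0.2 s.
2. with the clamp pulled out, the flask lies flat on the stage plate between the stops, cap to the right, let go of (value of joint clamp_slide above 0.022 m and x of flask in the frame of stage_centre between -0.028 and 0.004 m and y of flask in the frame of stage_centre between -0.0045 and 0.0045 m and z of flask in the frame of stage_centre between -0.004 and 0.003 m and angle between flask's own z axis and vertical below 0.06 rad and y of flask_cap in the frame of stage_centre below -0.02 m and contact force between the fingers and flask below 0.05 N), for 0.2 s.
At the end, for the whole second after the job is handed in: The clamp is home (within 2.5 mm); the clear flask lies flat on the stage plate on its culture face (within 3.5 degrees), cap to the right, its origin within 3 mm (front to back) and 4.5 mm (left to right) of the stage centre, square to the imager within 3.5 degrees, at rest and let go of (value of joint clamp_slide below 0.0025 m and x of flask in the frame of stage_centre between -0.003 and 0.003 m and y of flask in the frame of stage_centre between -0.0045 and 0.0045 m and z of flask in the frame of stage_centre between -0.004 and 0.003 m and angle between flask's own z axis and vertical below 0.06 rad and angle between the y axis of flask and the y axis of imager, either way round below 0.06 rad and y of flask_cap in the frame of stage_centre below -0.02 m and linear speed of flask below 0.01 m/s and contact force between the fingers and flask below 0.05 N); the robot touches nothing.
It fails at once if the clear flask is dropped, knocked over or left to topple (it moves faster than 0.4 m/s with no finger touching it) (linear speed of flask above 0.4 m/s and contact force between the fingers and flask below 0.05 N).
It fails at once if the pink flask, the tally counter or the red pen is moved by more than 20 mm (distance of any of pink_flask, tally_counter, red_pen from where it was at the start of the episode above 0.02 m).
It also fails if it takes over 66 s, if anything falls off the work surface, if the arm or the gripper's body presses on something with over 40 N, if the wrist force passes 120 N, or if a joint passes its speed limit or range.

## Working session

There is one attempt and no reset: what is moved stays moved. The work goes in short steps, Python scripts to look and compute and a tool call to move; the robot and the scene stay as the last step left them, time stands still between calls to the robot, and variables do not carry over. Pictures are saved under pics/ and viewed, about 8 in all and at most 12, crops included, and the job is handed in when it is done.

Besides the shell and the picture viewer there is one more tool, called after "Call:" as name(argument=value, ...), one argument or row to a line, values as JSON. step_arm: Moves the arm, as the interface text tells. Its arguments: {"type":"object","properties":{"motion":{"type":"array","items":{"type":"array","items":{"type":"number"}}}},"required":["motion"]}

```bash
mkdir -p pics; ls
cat > h.py <<'E'
import numpy as np, cv2
from scipy.spatial.transform import Rotation as R
from bench import ctrl
def rot(q): return R.from_quat([q[1],q[2],q[3],q[0]]).as_matrix()
def tool():
    o=ctrl.get_obs(); T=np.eye(4); T[:3,:3]=rot(o['eef_rot']); T[:3,3]=o['eef_pos']; return T
def shot(n):
    Tt=tool(); im,d=ctrl.camera(n); i=ctrl.camera_info(n)
    T=Tt@np.array(i['hand_eye']) if n=='wrist' else np.array(i['T'])
    return im,d,i,T
def ray(px,i,T):
    K=np.array([[i['fx'],0,i['cx']],[0,i['fy'],i['cy']],[0,0,1]])
    u=cv2.undistortPoints(np.array(px,float).reshape(-1,1,2),K,np.array(i['dist_coeffs'],float)).reshape(-1,2)
    return np.c_[u,np.ones(len(u))]@T[:3,:3].T
def onplane(px,z,i,T):
    r=ray(px,i,T); return T[:3,3]+r*((z-T[2,3])/r[:,2])[:,None]
def cloud(d,i,T):
    v,u=np.mgrid[:d.shape[0],:d.shape[1]]
    r=ray(np.c_[u.ravel(),v.ravel()],i,T)
    P=T[:3,3]+r*d.reshape(-1,1); P[d.ravel()<=0]=np.nan
    return P.reshape(d.shape+(3,))
def save(n,im): cv2.imwrite('pics/'+n+'.png',im[...,::-1])
E
python3 - <<'E'
from h import *
for n in('top','side'):
    im,d,i,T=shot(n); save(n+'0',im); np.savez(n+'0.npz',im=im,d=d,T=T); print(n,T.round(3).tolist(),i['fx'])
print(ctrl.get_obs())
E
```

```text
pics
top [[-0.019, -0.991, 0.13, 0.383], [-1.0, 0.019, -0.005, 0.032], [0.003, -0.13, -0.991, 1.306], [0.0, 0.0, 0.0, 1.0]] 515.3333716670994
side [[0.947, -0.169, 0.273, 0.193], [-0.321, -0.441, 0.838, -1.015], [-0.021, -0.881, -0.472, 0.667], [0.0, 0.0, 0.0, 1.0]] 417.22721049539825
{'time_s': 0.1, 'q': array([-1.35930244e+00,  1.81495429e-01,  1.60793201e+00, -1.25472859e-05,
        1.35379835e+00, -2.06274400e-01]), 'dq': array([ 0.00021979, -0.00017281, -0.00223885,  0.0003364 , -0.0008192 ,
       -0.00028709]), 'joint_efforts': array([ 3.52766856e-04, -4.45874763e+01, -3.52238131e+01, -3.67036691e-04,
        4.14589798e-03, -2.04556994e-05]), 'eef_pos': array([ 0.23320619, -0.52502625,  0.23044652]), 'eef_rot': array([-0.14605513, -0.69173007, -0.1472099 ,  0.69174175]), 'wrist_force': array([ 0.38514168,  0.22567143, -0.00264194]), 'torque': array([-0.00471646,  0.04195056, -0.02757016]), 'opening': 1.001115047836207}
```

View pics/top0.png

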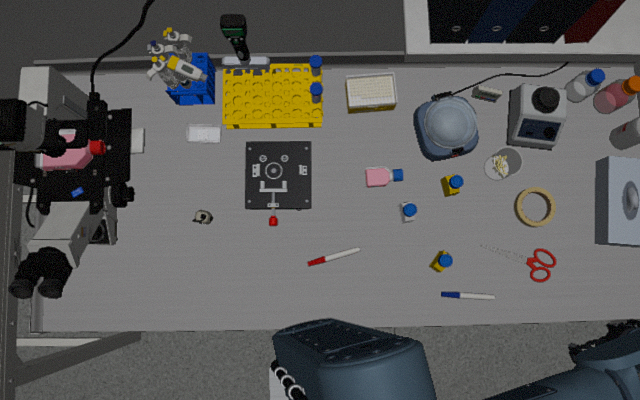

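View pics/side0.png

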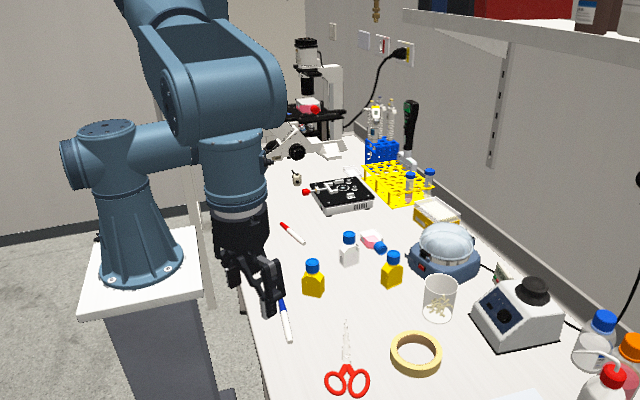

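The top view shows three standing, blue-capped flasks and one lying flask:
- Clear/white: top (408,211), side (349,247)
- Yellow: top (453,185) and (442,261)
- Pink, lying: top (380,177)

I choose the clear one at (408,211). The imager is at (278,175), its knob at (273,221).

Run:
```python
from h import *
z=np.load('top0.npz'); im,d,T=z['im'],z['d'],z['T']; i=ctrl.camera_info('top')
P=cloud(d,i,T); hsv=cv2.cvtColor(im,cv2.COLOR_RGB2HSV)
def blob(box,m,name):
    u0,v0,u1,v1=box; mm=np.zeros(m.shape,bool); mm[v0:v1,u0:u1]=m[v0:v1,u0:u1]
    p=P[mm]; c=np.argwhere(mm).mean(0)[::-1]; print(name,mm.sum(),c.round(1),np.nanmedian(p,0).round(4)); return c
blue=(hsv[...,0]>95)&(hsv[...,0]<125)&(hsv[...,1]>150)
red=((hsv[...,0]<8)|(hsv[...,0]>172))&(hsv[...,1]>150)
c=blob((395,198,422,225),blue,'cap'); print(onplane([c],.092,i,T).round(4))
c=blob((262,212,285,230),red,'knob'); print(onplane([c],.06,i,T).round(4))
blob((390,165,406,185),blue,'pinkcap')
black=(P[...,2]>.04)&(P[...,2]<.056)&(hsv[...,2]<90); black[:,:235]=0;black[:,320:]=0;black[:130]=0;black[215:]=0
r=cv2.minAreaRect(np.argwhere(black)[:,::-1].astype(np.float32)); b=cv2.boxPoints(r); print(r); print(onplane(b,.05,i,T).round(4), onplane([r[0]],.05,i,T).round(4))
for n,(u,v) in dict(c=(406,218),pinkb=(377,177),tally=(203,216),pen=(335,257),y1=(453,185)).items(): print(n,P[v,u].round(3))
crops=[cv2.resize(im[130:280,230:480],None,fx=3,fy=3,interpolation=cv2.INTER_CUBIC)]
s=np.load('side0.npz')['im'][215:305,290:410]; crops.append(cv2.resize(s,(750,562),interpolation=cv2.INTER_CUBIC))
save('crop1',np.vstack([cv2.resize(crops[0],(500,300)),cv2.resize(s,(500,300),interpolation=cv2.INTER_CUBIC)[:300]]))
```

```text
cap 130 [409.5 209.4] [ 0.5244 -0.1886  0.0916]
[[ 0.5237 -0.1888  0.092 ]]
knob 70 [272.6 220.8] [0.5049 0.1382 0.0651]
[[0.5059 0.1394 0.06  ]]
pinkcap 104 [397.8 174.6] [ 0.6194 -0.1748  0.0279]
((278.0, 174.5), (67.0, 66.0), 90.0)
[[0.7088 0.208  0.05  ]
 [0.7055 0.0428 0.05  ]
 [0.5368 0.0457 0.05  ]
 [0.5398 0.2078 0.05  ]] [[0.6219 0.126  0.05  ]]
c [ 0.507 -0.186  0.053]
pinkb [ 0.615 -0.122  0.028]
tally [0.523 0.313 0.043]
pen [ 0.417 -0.012  0.014]
y1 [ 0.581 -0.296  0.093]
```

View pics/crop1.png

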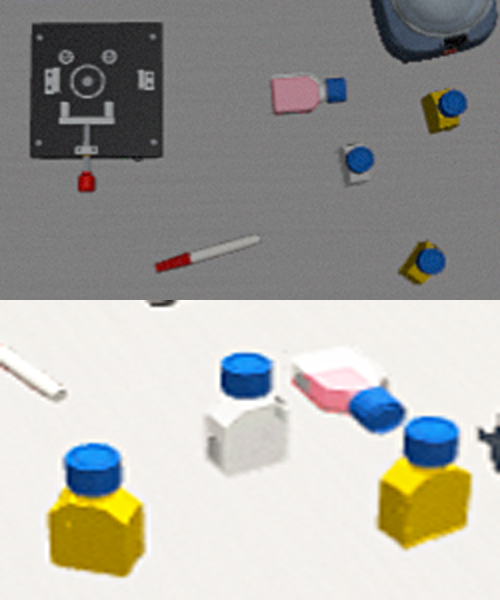

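Viewed 3 pictures so far. The crop confirms that the standing clear/white flask (crop top (357,163), side (247,410)) is the target. The yellow ones are decoys, and the clamp prongs sit near the window, so the clamp is home. Next I work out the tool axes and the first move.

```bash
cat >> h.py <<'E'
def go(pos,xax,yax):
    "move numbers to bring TCP to pos with tool x,y axes given"
    T=tool(); x=np.array(xax,float); x/=np.linalg.norm(x); y=np.array(yax,float); y-=x*(x@y); y/=np.linalg.norm(y)
    W=np.c_[x,y,np.cross(x,y)]
    s=T[:3,:3].T@(np.array(pos)-T[:3,3])*1000; r=R.from_matrix(T[:3,:3].T@W).as_rotvec(degrees=True)
    print('move',s.round(1),r.round(2))
def dump(name='wrist'):
    im,d,i,T=shot(name); return im,d,i,T
E
python3 - <<'E'
from h import *
print(tool().round(3)); print(np.array(ctrl.camera_info('wrist')['hand_eye']).round(3),ctrl.camera_info('wrist')['fx'])
for y in([1,0,0],[-1,0,0]): go([.52,-.12,.30],[0,0,-1],y)
E
```

```text
[[-0.     0.406 -0.914  0.233]
 [ 0.002 -0.914 -0.406 -0.525]
 [-1.    -0.002 -0.     0.23 ]
 [ 0.     0.     0.     1.   ]]
[[ 0.001 -0.281  0.96  -0.143]
 [ 1.     0.002 -0.    -0.001]
 [-0.002  0.96   0.281 -0.072]
 [ 0.     0.     0.     1.   ]] 288.02080662431183
move [ -69.  -253.9 -426.5] [-66.06  -0.07   0.07]
move [ -69.  -253.9 -426.5] [1.1394e+02 8.0000e-02 8.0000e-02]
```

Call:
step_arm(
  motion=[
    [-70,-254,-427,114,0,0,0],
    [-70,-254,-427,114,0,0,0],
    [-70,-254,-427,114,0,0,0],
    [-70,-254,-427,114,0,0,0],
    [-70,-254,-427,114,0,0,0],
    [-70,-254,-427,114,0,0,0],
    [-70,-254,-427,114,0,0,0],
    [-70,-254,-427,114,0,0,0],
    [-70,-254,-427,114,0,0,0],
    [-70,-254,-427,114,0,0,0],
  ],
)

```text
time_s: 1.35
eef_pos: [0.5218, -0.1173, 0.3014]
eef_rot: [0.437, -0.556, 0.437, 0.556]
wrist_force: [0.3, 0.3, -0.7]
opening: 0.999
```

Call:
step_arm(
  motion=[
    [0,0,0,8,0,0,0],
    [0,0,0,8,0,0,0],
    [0,0,0,8,0,0,0],
  ],
)

```text
time_s: 1.72
eef_pos: [0.5204, -0.1202, 0.301]
eef_rot: [0.473, -0.525, 0.473, 0.525]
wrist_force: [-0.1, -0.0, -0.2]
opening: 0.997
```

Run:
```python
from h import *
print(ctrl.get_obs()['q'].round(3))
im,d,i,T=shot('wrist'); save('w1',im); np.savez('w1.npz',im=im,d=d,T=T)
P=cloud(d,i,T); print(T.round(3)[:3])
hsv=cv2.cvtColor(im,cv2.COLOR_RGB2HSV)
near=(np.hypot(P[...,0]-.524,P[...,1]+.189)<.05)
blue=(hsv[...,0]>95)&(hsv[...,0]<125)&(hsv[...,1]>150)&near
ctr=np.argwhere(blue).mean(0)[::-1]; print('cap',ctr,onplane([ctr],.092,i,T).round(4),np.nanmedian(P[blue],0).round(4))
for lo,hi in((.02,.045),(.045,.058),(.058,.07),(.07,.1)):
    m=near&(P[...,2]>lo)&(P[...,2]<hi); p=P[m]; print(lo,m.sum(),len(p) and (p.min(0).round(3),p.max(0).round(3)))
    if m.sum()>20:
        r=cv2.minAreaRect(p[:,:2].astype(np.float32)); print(r)
```

```text
[-0.449  0.037  1.623  0.     1.481  2.588]
[[-0.994 -0.101 -0.029  0.527]
 [-0.105  0.953  0.283 -0.191]
 [-0.001  0.284 -0.959  0.444]]
cap [321.82364729 117.43086172] [[ 0.5251 -0.1878  0.092 ]] [ 0.5251 -0.1878  0.0925]
0.02 4 (array([ 0.548, -0.188,  0.04 ]), array([ 0.549, -0.184,  0.045]))
0.045 229 (array([ 0.499, -0.204,  0.046]), array([ 0.549, -0.172,  0.058]))
((0.5247548222541809, -0.18841412663459778), (0.049297913908958435, 0.02642466314136982), 9.562121391296387)
0.058 28 (array([ 0.507, -0.203,  0.058]), array([ 0.542, -0.174,  0.063]))
((0.524949848651886, -0.1889352649450302), (0.032257553189992905, 0.024655360728502274), 10.101553916931152)
0.07 577 (array([ 0.509, -0.202,  0.089]), array([ 0.54 , -0.172,  0.095]))
((0.5247947573661804, -0.1869547963142395), (0.030585292726755142, 0.02937215007841587), 6.205504894256592)
```

View pics/w1.png

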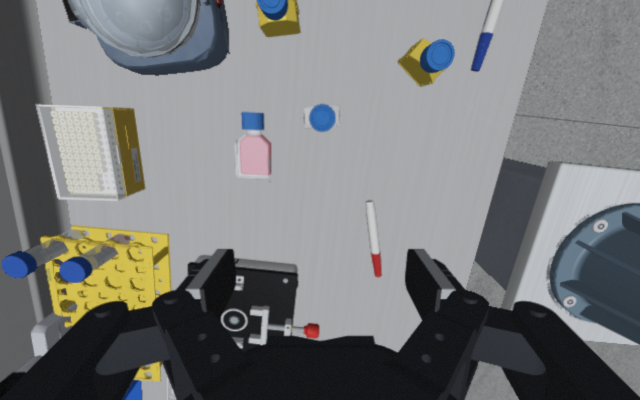

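Picture 4: the target flask is at (322,117), the pink at (254,150), yellows at (278,15) and (428,60), the pen at (372,238) and the knob at (312,330). The flask body measures 49x26 mm with a yaw of about 9.6°, matching the given sizes. Next I tilt the tool to approach from the left.

```bash
cat > plan.py <<'E'
from h import *
yaw=np.radians(9.6); xf=np.array([np.cos(yaw),np.sin(yaw),0]); zf=np.array([-np.sin(yaw),np.cos(yaw),0])
C=np.array([.5249,-.1884,0]); a=np.radians(75)
tx=-zf*np.sin(a)+np.array([0,0,-1])*np.cos(a)
G=C+zf*(.023-.014)+np.array([0,0,.047])
grasp=G+tx*.024; pre=grasp-tx*.055
E
python3 - <<'E'
from plan import *
print(grasp,pre); go(pre+[0,0,.2],tx,-xf)
E
```

```text
[ 0.52726515 -0.20238361  0.04078834] [ 0.51840541 -0.15000167  0.05502339]
move [ 46.1   5.  -29.4] [-3.14 74.98 -2.43]
```

Call:
step_arm(
  motion=[
    [46,5,-29,-3.1,75,-2.4,60],
    [46,5,-29,-3.1,75,-2.4,60],
    [46,5,-29,-3.1,75,-2.4,60],
    [46,5,-29,-3.1,75,-2.4,60],
    [46,5,-29,-3.1,75,-2.4,60],
    [46,5,-29,-3.1,75,-2.4,60],
    [46,5,-29,-3.1,75,-2.4,60],
    [46,5,-29,-3.1,75,-2.4,60],
    [46,5,-29,-3.1,75,-2.4,60],
    [46,5,-29,-3.1,75,-2.4,60],
  ],
)

```text
time_s: 3.02
eef_pos: [0.5052, -0.1993, 0.3881]
eef_rot: [-0.106, 0.755, -0.606, -0.226]
wrist_force: [0.3, -0.2, -0.3]
opening: 0.765
```

Run:
```python
from plan import *
o=ctrl.get_obs(); print(o['q'].round(3),o['dq'].round(2),o['opening']); go(pre+[0,0,.2],tx,-xf); go(pre,tx,-xf)
```

```text
[-0.09  -0.073  1.899 -1.137  1.212  3.117] [ 0.01 -0.14 -0.09  0.01  0.15  0.  ] 0.765210528794708
move [ 21.9 -40.  135. ] [ 7.83 12.94  1.85]
move [115.9 -62.9 310. ] [ 7.83 12.94  1.85]
```

The tool stopped at the q4/q6 limits, so I'll fit a small kinematic model to see which tilt is feasible.

```bash
cat > kin.py <<'E'
import numpy as np, json
from scipy.spatial.transform import Rotation as R
from scipy.optimize import least_squares
lo=np.array([-2.99,-.89,.3,-1.14,0,-3.12]); hi=np.array([2.99,2.07,2.58,4.28,2.63,3.12])
def rots(q,s4,s6):
    A=R.from_euler('ZY',[q[0],q[1]]); B=A*R.from_euler('Y',q[2]); return A,B,B*R.from_euler('ZYZ',[s4*q[3],q[4],s6*q[5]])
def fk(q,p,s4=1,s6=1):
    A,B,E=rots(q,s4,s6); Z=R.from_euler('Z',q[0])
    pos=Z.apply([p[0],0,p[1]])+A.apply([0,0,p[2]])+B.apply([p[3],0,p[4]])+E.apply([0,0,p[5]])
    return pos,E
E
python3 - <<'E'
from kin import *
from h import ctrl
o=ctrl.get_obs()
D=[([-1.3593,.1815,1.6079,0,1.3538,-.20627],[.2332,-.5250,.23045],[-.14606,-.69173,-.14721,.69174]),
   ([-.449,.037,1.623,0,1.481,2.588],[.5204,-.1202,.301],[.473,-.525,.473,.525]),
   (o['q'],o['eef_pos'],o['eef_rot'])]
for s4 in(1,-1):
  for s6 in(1,-1):
    C=[rots(q,s4,s6)[2].inv()*R.from_quat([r[1],r[2],r[3],r[0]]) for q,_,r in D]
    print(s4,s6,[np.degrees((C[0].inv()*c).magnitude()).round(1) for c in C], C[0].as_matrix().round(2).tolist())
E
```

```text
1 1 [np.float64(0.0), np.float64(0.0), np.float64(0.0)] [[0.0, -1.0, -0.0], [-0.0, 0.0, -1.0], [1.0, 0.0, -0.0]]
1 -1 [np.float64(0.0), np.float64(39.8), np.float64(20.8)] [[0.0, -0.92, -0.4], [-0.0, 0.4, -0.92], [1.0, 0.0, -0.0]]
-1 1 [np.float64(0.0), np.float64(0.0), np.float64(130.2)] [[0.0, -1.0, -0.0], [-0.0, 0.0, -1.0], [1.0, 0.0, -0.0]]
-1 -1 [np.float64(0.0), np.float64(39.8), np.float64(123.8)] [[0.0, -0.92, -0.4], [-0.0, 0.4, -0.92], [1.0, 0.0, -0.0]]
```

```bash
cat >> kin.py <<'E'
CT=np.array([[0,-1,0],[0,0,-1],[1,0,0.]])
def ik(p,pos,M,q0s=None,seed=0):
    "best q, error (mm,deg)"
    best=None; rng=np.random.default_rng(seed)
    for k in range(12):
        q0=lo+(hi-lo)*rng.uniform(.1,.9,6); q0[0]=np.arctan2(pos[1],pos[0]); q0[1]=.3; q0[2]=1.6
        def f(q):
            P,E=fk(q,p); return np.r_[(P-pos)*10,(R.from_matrix(E.as_matrix()@CT).inv()*R.from_matrix(M)).as_rotvec()]
        s=least_squares(f,np.clip(q0,lo+.01,hi-.01),bounds=(lo,hi))
        if best is None or s.cost<best.cost: best=s
        if best.cost<1e-9: break
    return best.x,np.linalg.norm(best.fun[:3])*100,np.degrees(np.linalg.norm(best.fun[3:]))
E
python3 - <<'E'
from kin import *
from plan import *
o=ctrl.get_obs()
D=[([-1.3593024,.18149543,1.60793201,0,1.35379835,-.206274],[.23320619,-.52502625,.23044652]),([-.449,.037,1.623,0,1.481,2.588],[.5204,-.1202,.301]),(o['q'],o['eef_pos'])]
s=least_squares(lambda p:np.concatenate([fk(q,p)[0]-x for q,x in D]+[(p-[0,.4,.4,0,.4,.3])*1e-4]),[0,.4,.4,0,.4,.3]); p=s.x
print(p.round(4),np.abs(s.fun[:9]).max()); np.save('p.npy',p)
for zG,ad in((.025,60),(.025,55),(.023,65),(.023,70)):
  for sg in(-1,1):
    a=np.radians(ad); tx=-zf*np.sin(a)+np.array([0,0,-1])*np.cos(a); y=sg*xf
    M=np.c_[tx,y,np.cross(tx,y)]; G=C+zf*(zG-.014)+[0,0,.047]; g=G+tx*.024
    for nm,t in(('g',g),('pre',g-tx*.06)):
        q,e,r=ik(p,t,M); print(ad,sg,nm,q.round(2),round(e,2),round(r,2))
E
```

```text
[0.2936 0.1828 0.3551 0.0257 0.2174 0.1985] 0.11481446021988752
60 -1 g [-0.06  1.19  2.44  4.26  1.21 -1.06] 0.0 0.0
60 -1 pre [ 0.04  1.11  2.56  4.28  1.2  -0.98] 1.14 2.72
60 1 g [-0.06  1.19  2.44  4.26  1.21  2.08] 0.0 0.0
60 1 pre [0.04 1.11 2.56 4.28 1.2  2.16] 1.14 2.72
55 -1 g [-0.07  1.13  2.44  4.23  1.12 -1.1 ] 0.0 0.0
55 -1 pre [ 0.02  1.01  2.54  4.28  1.08 -1.09] 0.88 1.87
55 1 g [-0.07  1.13  2.44  4.23  1.12  2.04] 0.0 0.0
55 1 pre [0.02 1.01 2.54 4.28 1.08 2.06] 0.88 1.87
65 -1 g [-0.05  1.26  2.44  4.28  1.32 -1.  ] 0.31 0.98
65 -1 pre [ 0.05  1.2   2.58  4.28  1.31 -0.89] 1.51 4.22
65 1 g [-0.05  1.26  2.44  4.28  1.32  2.14] 0.31 0.98
65 1 pre [0.05 1.2  2.58 4.28 1.31 2.25] 1.51 4.22
70 -1 g [-0.05  1.32  2.46  4.28  1.42 -0.93] 0.84 3.15
70 -1 pre [ 0.06  1.27  2.58  4.28  1.38 -0.83] 2.41 6.74
70 1 g [-0.05  1.32  2.46  4.28  1.42  2.21] 0.84 3.15
70 1 pre [0.06 1.27 2.58 4.28 1.38 2.31] 2.41 6.74
```

```bash
cat > fit.py <<'E'
from kin import *
import os
def fk(q,p,**k):
    A,B,E=rots(q,1,1); Z=R.from_euler('Z',q[0]); F=B*R.from_euler('Z',q[3])
    return Z.apply([p[0],p[6],p[1]])+A.apply([0,0,p[2]])+B.apply([p[3],0,p[4]])+F.apply([0,p[7],0])+E.apply([0,0,p[5]]),E
import kin; kin.fk=fk
D=[([-1.3593024,.18149543,1.60793201,0,1.35379835,-.206274],[.23320619,-.52502625,.23044652]),([-.449,.037,1.623,0,1.481,2.588],[.5204,-.1202,.301])]
def load(): return D+[tuple(map(np.array,x)) for x in json.load(open('d.json'))] if os.path.exists('d.json') else D
def add(o):
    L=json.load(open('d.json')) if os.path.exists('d.json') else []
    L.append((list(o['q']),list(o['eef_pos']))); json.dump(L,open('d.json','w'))
def fit():
    D=load(); p0=np.array([0,.35,.4,0,.35,.3,.118,0])
    s=least_squares(lambda p:np.concatenate([fk(q,p)[0]-x for q,x in D]+[(p-p0)*1e-4]),p0)
    print('fit',s.x.round(4),np.abs(s.fun[:-8]).max()); return s.x
E
python3 - <<'E'
from fit import *
from h import ctrl
add(ctrl.get_obs()); fit()
E
```

```text
fit [0.003  0.3112 0.4383 0.0843 0.5111 0.3188 0.1177 0.    ] 9.517088035140842e-05
```

Run:
```python
from fit import *
from plan import *
p=fit(); np.save('p.npy',p)
for zG,ad in((.025,50),(.025,55),(.025,60),(.023,65),(.023,70)):
  for sg in(-1,1):
    a=np.radians(ad); tx=-zf*np.sin(a)+np.array([0,0,-1])*np.cos(a); y=sg*xf
    M=np.c_[tx,y,np.cross(tx,y)]; G=C+zf*(zG-.014)+[0,0,.047]; g=G+tx*.024
    for nm,t in(('g',g),('pre',g-tx*.06)):
        q,e,r=ik(p,t,M); print(ad,sg,nm,q.round(2),round(e,2),round(r,2))
```

```text
fit [0.003  0.3112 0.4383 0.0843 0.5111 0.3188 0.1177 0.    ] 9.517088035140842e-05
50 -1 g [-0.17  0.51  1.9  -1.14  0.87 -2.61] 1.15 5.1
50 -1 pre [-0.06  0.43  1.95 -1.14  0.95 -2.56] 0.33 1.46
50 1 g [-0.17  0.51  1.9  -1.14  0.87  0.53] 1.15 5.1
50 1 pre [-0.06  0.43  1.95 -1.14  0.95  0.58] 0.33 1.46
55 -1 g [-0.15  0.55  1.87 -1.14  0.94 -2.59] 1.99 8.86
55 -1 pre [-0.04  0.48  1.91 -1.14  1.02 -2.54] 1.19 5.22
55 1 g [-0.15  0.55  1.87 -1.14  0.94  0.55] 1.99 8.86
55 1 pre [-0.04  0.48  1.91 -1.14  1.02  0.61] 1.19 5.22
60 -1 g [-0.13  0.59  1.83 -1.14  1.02 -2.56] 2.8 12.57
60 -1 pre [-0.01  0.53  1.87 -1.14  1.09 -2.51] 2.04 8.87
60 1 g [-0.13  0.59  1.83 -1.14  1.02  0.58] 2.8 12.57
60 1 pre [-0.01  0.53  1.87 -1.14  1.09  0.64] 2.04 8.87
65 -1 g [-0.15  0.66  2.11  4.28  1.01 -1.82] 4.62 15.61
65 -1 pre [ 0.01  0.59  1.82 -1.14  1.16 -2.48] 2.91 12.55
65 1 g [-0.15  0.66  2.11  4.28  1.01  1.32] 4.62 15.61
65 1 pre [ 0.01  0.59  1.82 -1.14  1.16  0.66] 2.91 12.55
70 -1 g [-0.12  0.72  2.08  4.28  1.11 -1.81] 4.43 14.83
70 -1 pre [ 0.02  0.64  1.78 -1.14  1.23 -2.44] 3.77 16.01
70 1 g [-0.12  0.72  2.08  4.28  1.11  1.33] 4.43 14.83
70 1 pre [ 0.02  0.64  1.78 -1.14  1.23  0.7 ] 3.77 16.01
```

```bash
cat > plan.py <<'E'
from fit import *
from h import *
p=np.load('p.npy')
yaw=np.radians(9.6); xf=np.array([np.cos(yaw),np.sin(yaw),0]); zf=np.array([-np.sin(yaw),np.cos(yaw),0])
C=np.array([.5249,-.1884,0]); zG=.025; Z=np.array([0,0,1.])
def start(ad,back=0,up=0,h=.047):
    a=np.radians(ad); tx=-zf*np.sin(a)-Z*np.cos(a); return C+zf*(zG-.014)+Z*(h+up)+tx*(.024-back),tx,xf
def end(ad,o=(.505,-.09,.0),up=0,h=.047):
    # flask lying, yaw 0, origin o; grasp at flask y = 42-47=-5
    b=np.radians(90-ad); tx=np.array([0,np.sin(b),-np.cos(b)]); return np.array(o)+[0,.042-h,zG+up]+tx*.024,tx,np.array([1.,0,0])
def M(tx,y): return np.c_[tx,y,np.cross(tx,y)]
E
python3 - <<'E'
from plan import *
for ad in(38,41,44):
    for nm,(t,x,y) in dict(g=start(ad),pre=start(ad,.06),preup=start(ad,.06,.1),lift=start(ad,0,.08),endup=end(ad,up=.08),end=end(ad,up=.002)).items():
        q,e,r=ik(p,t,M(x,y)); print(ad,nm,q.round(2),round(e,2),round(r,2))
t,x,y=start(40,.06,.1); go(t,x,y)
E
```

```text
38 g [-0.24  0.44  1.95 -1.    0.74  0.35] 0.0 0.0
38 pre [-0.17  0.33  1.96 -0.9   0.84  0.29] 0.0 0.0
38 preup [-0.17  0.14  1.93 -0.77  0.98  0.08] 0.0 0.0
38 lift [-0.24  0.27  1.94 -0.86  0.84  0.16] 0.0 0.0
38 endup [-0.77  0.59  1.66  0.6   1.61 -0.98] 0.0 0.0
38 end [-0.77  0.74  1.64  0.6   1.51 -1.05] 0.0 0.0
41 g [-0.22  0.46  1.95 -1.08  0.76  0.44] 0.0 0.0
41 pre [-0.14  0.35  1.96 -0.98  0.86  0.38] 0.0 0.0
41 preup [-0.14  0.16  1.94 -0.85  0.99  0.16] 0.0 0.0
41 lift [-0.22  0.29  1.95 -0.94  0.85  0.25] 0.0 0.0
41 endup [-0.76  0.56  1.68  0.58  1.57 -0.97] 0.0 0.0
41 end [-0.76  0.71  1.66  0.58  1.47 -1.04] 0.0 0.0
44 g [-0.19  0.48  1.95 -1.14  0.79  0.51] 0.12 0.52
44 pre [-0.11  0.38  1.97 -1.05  0.88  0.46] 0.0 0.0
44 preup [-0.11  0.18  1.94 -0.92  1.    0.24] 0.0 0.0
44 lift [-0.19  0.3   1.96 -1.02  0.87  0.33] 0.0 0.0
44 endup [-0.75  0.53  1.69  0.56  1.53 -0.95] 0.0 0.0
44 end [-0.75  0.68  1.68  0.56  1.42 -1.02] 0.0 0.0
move [ 63.9 -48.8 203.2] [-168.82    0.89  -32.88]
```

Call:
step_arm(
  motion=[
    [0,-49,0,-169,1,-33,60],
    [0,-49,0,-169,1,-33,60],
    [0,-49,0,-169,1,-33,60],
    [0,-49,0,-169,1,-33,60],
    [0,-49,0,-169,1,-33,60],
    [0,-49,0,-169,1,-33,60],
    [0,-49,0,-169,1,-33,60],
    [0,-49,0,-169,1,-33,60],
    [0,-49,0,-169,1,-33,60],
    [0,-49,0,-169,1,-33,60],
  ],
)

```text
time_s: 4.28
eef_pos: [0.5524, -0.1874, 0.3824]
eef_rot: [0.505, 0.624, -0.061, -0.594]
wrist_force: [-0.0, 0.0, 0.2]
opening: 0.763
```

Run:
```python
from plan import *
o=ctrl.get_obs(); print(o['q'].round(2),o['eef_pos'].round(3)); go(*start(40,.06,.12))
```

```text
[-0.2  -0.12  1.82 -0.77  1.05  0.94] [ 0.552 -0.187  0.382]
move [  95.9 -165.   -31.7] [-63.     0.25 -12.35]
```

Call:
step_arm(
  motion=[
    [96,-165,-32,-63,0.25,-12.3,60],
    [96,-165,-32,-63,0.25,-12.3,60],
    [96,-165,-32,-63,0.25,-12.3,60],
    [96,-165,-32,-63,0.25,-12.3,60],
    [96,-165,-32,-63,0.25,-12.3,60],
    [96,-165,-32,-63,0.25,-12.3,60],
    [96,-165,-32,-63,0.25,-12.3,60],
    [96,-165,-32,-63,0.25,-12.3,60],
  ],
)

```text
time_s: 5.28
eef_pos: [0.5202, -0.1544, 0.1936]
eef_rot: [0.692, 0.276, 0.32, -0.586]
wrist_force: [-0.1, 0.9, -0.3]
opening: 0.761
```

Run:
```python
from plan import *
o=ctrl.get_obs(); print(o['q'].round(2),o['eef_pos'].round(3),o['opening']); go(*start(40,.06,.12)); go(*start(40,.055,.0));go(*start(40))
im,d,i,T=shot('wrist'); save('w2',im); P=cloud(d,i,T); 
near=(np.hypot(P[...,0]-.524,P[...,1]+.189)<.05); hsv=cv2.cvtColor(im,cv2.COLOR_RGB2HSV)
blue=(hsv[...,0]>95)&(hsv[...,0]<125)&(hsv[...,1]>150)&near; print(np.nanmedian(P[blue],0),blue.sum())
m=near&(P[...,2]>.01)&(P[...,2]<.057)&~blue; print(m.sum(), m.sum()>20 and cv2.minAreaRect(P[m][:,:2].astype(np.float32)))
```

```text
[-0.15  0.12  1.92 -0.8   1.02  0.11] [ 0.52  -0.154  0.194] 0.7613373784105509
move [-0.6 -1.1  0.7] [-0.51  0.04 -0.1 ]
move [ 96.3  -1.9 -76.5] [-0.51  0.04 -0.1 ]
move [151.3  -2.  -76.5] [-0.51  0.04 -0.1 ]
[ 0.52383426 -0.17821772  0.09148401] 1254
2050 ((0.5257793068885803, -0.1873299926519394), (0.04973309859633446, 0.02843465842306614), 10.067368507385254)
```

Call:
step_arm(
  motion=[
    [48,-1.5,-38,-0.5,0,0,60],
    [96,-2,-76,-0.5,0,0,60],
    [96,-2,-76,-0.5,0,0,60],
    [115,-2,-76.5,-0.5,0,0,60],
    [133,-2,-76.5,-0.5,0,0,60],
    [151,-2,-76.5,-0.5,0,0,60],
    [151,-2,-76.5,-0.5,0,0,60],
    [151,-2,-76.5,-0.5,0,0,60],
  ],
)

```text
time_s: 6.32
eef_pos: [0.5253, -0.1929, 0.029]
eef_rot: [0.693, 0.272, 0.323, -0.584]
wrist_force: [-0.6, -0.1, -0.2]
opening: 0.767
```

Run:
```python
from plan import *
o=ctrl.get_obs(); print(o['q'].round(2),o['opening']); go(*start(40))
a,_,_,_=shot('wrist'); b,_,_,_=shot('side'); save('w3',np.hstack([a[:,100:540],cv2.resize(b[190:290,290:400],(440,400))]))
```

```text
[-0.22  0.45  1.95 -1.05  0.75  0.41] 0.7665137926188474
move [ 0.2  0.4 -0.3] [ 0.18  0.06 -0.06]
```

View pics/w3.png

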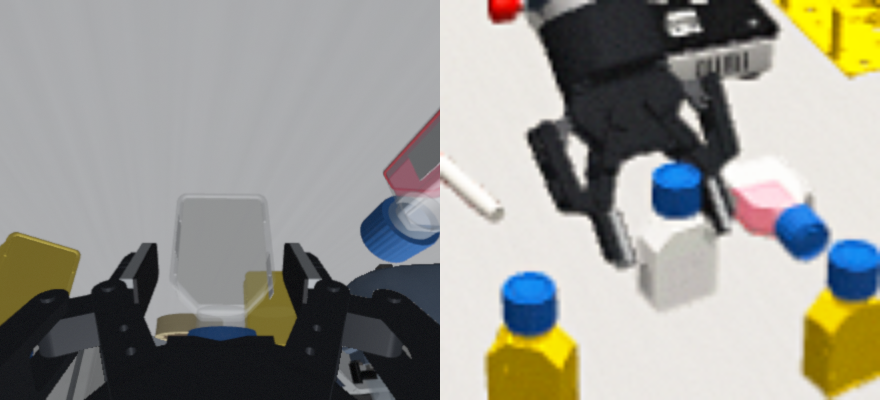

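Call:
step_arm(
  motion=[
    [7,0.4,-6,0,0,0,60],
    [7,0.4,-6,0,0,0,60],
    [7,0.4,-6,0,0,0,255],
    [7,0.4,-6,0,0,0,255],
    [7,0.4,-6,0,0,0,255],
    [7,0.4,-6,0,0,0,255],
    [7,0.4,-6,0,0,0,255],
    [7,0.4,-6,0,0,0,255],
  ],
)

```text
time_s: 7.42
eef_pos: [0.5256, -0.1925, 0.0194]
eef_rot: [0.693, 0.271, 0.323, -0.584]
wrist_force: [0.2, 0.6, 1.1]
opening: 0.549
```

Run:
```python
from plan import *
o=ctrl.get_obs(); print(o['q'].round(2),o['opening'],o['eef_pos']); go(*start(40,h=.038)); 
for up in(.06,):
  t,x,y=start(40,up=up,h=.038); go(t,x,y)
a,_,_,_=shot('wrist'); b,_,_,_=shot('side'); save('w4',np.hstack([a[:,100:540],cv2.resize(b[190:290,290:400],(440,400))]))
```

```text
[-0.22  0.47  1.94 -1.07  0.75  0.43] 0.5491136320941392 [ 0.52557428 -0.19247338  0.01941371]
move [0.  0.  0.4] [ 0.22  0.05 -0.07]
move [-45.9  -0.1  39. ] [ 0.22  0.05 -0.07]
```

Call:
step_arm(
  motion=[
    [-15,0,13,0,0,0,255],
    [-31,0,26,0,0,0,255],
    [-54,0,45,0,0,0,255],
    [-54,0,45,0,0,0,255],
    [-54,0,45,0,0,0,255],
  ],
)

```text
time_s: 8.15
eef_pos: [0.525, -0.1921, 0.0889]
eef_rot: [0.693, 0.271, 0.324, -0.584]
wrist_force: [0.3, 1.1, -1.6]
opening: 0.55
```

Run:
```python
from plan import *
o=ctrl.get_obs(); print(o['q'].round(2),o['opening'],o['wrist_force']); add(o); fit()
for u in(.12,.05,.01,.002):
  t,x,y=end(40,up=u,h=.038); go(t,x,y); print(ik(p,t,M(x,y))[0].round(2))
a,_,_,_=shot('wrist'); b,_,_,_=shot('side'); save('w5',np.hstack([a[:,100:540],cv2.resize(b[150:290,290:440],(440,400))]))
```

```text
[-0.22  0.32  1.95 -0.95  0.82  0.26] 0.5497580806354584 [ 0.26171864  1.06142275 -1.59930233]
fit [ 2.000e-04  3.132e-01  4.380e-01  8.540e-02  5.142e-01  3.189e-01
  1.179e-01 -2.000e-04] 0.00018094682058339417
move [-112.2    1.3  -70.4] [10.82 89.79  1.09]
[-0.75  0.5   1.69  0.59  1.63 -0.93]
move [ -58.6    1.5 -115.4] [10.82 89.79  1.09]
[-0.75  0.62  1.68  0.59  1.53 -1.  ]
move [ -27.9    1.6 -141.1] [10.82 89.79  1.09]
[-0.75  0.69  1.67  0.6   1.48 -1.03]
move [ -21.8    1.6 -146.3] [10.82 89.79  1.09]
[-0.75  0.71  1.67  0.6   1.47 -1.04]
```

View pics/w5.png

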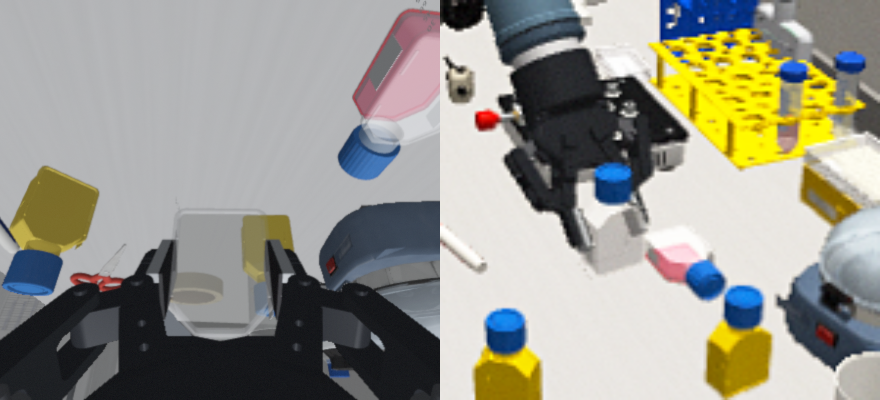

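Picture 6: the flask is lifted, square between the pads, with the body centred at about (220,265). Now I tip it in the air.

Call:
step_arm(
  motion=[
    [-60,0,0,0,0,0,255],
    [-112,1.3,-70,1.2,10,0.1,255],
    [-112,1.3,-70,2.4,20,0.2,255],
    [-112,1.3,-70,3.6,30,0.4,255],
    [-112,1.3,-70,4.8,40,0.5,255],
    [-112,1.3,-70,6,50,0.6,255],
    [-112,1.3,-70,7.2,60,0.7,255],
    [-112,1.3,-70,8.4,70,0.9,255],
    [-112,1.3,-70,9.6,80,1,255],
    [-112,1.3,-70,10.8,89.8,1.1,255],
  ],
)

```text
time_s: 9.5
eef_pos: [0.5054, -0.0688, 0.1298]
eef_rot: [0.24, 0.665, 0.665, -0.24]
wrist_force: [-1.0, 0.6, -0.7]
opening: 0.548
```

Call:
step_arm(
  motion=[
    [0,0,0,0,0,0,255],
  ],
)

```text
time_s: 9.62
eef_pos: [0.504, -0.0689, 0.1269]
eef_rot: [0.238, 0.665, 0.665, -0.243]
wrist_force: [-0.5, 0.3, -0.7]
opening: 0.548
```

Run:
```python
from plan import *
o=ctrl.get_obs(); print(o['q'].round(2),o['opening'],o['wrist_force'])
for u in(.12,.02,.004,0):
  t,x,y=end(40,up=u,h=.038); go(t,x,y)
im,d,i,T=shot('side'); P=cloud(d,i,T); hsv=cv2.cvtColor(im,cv2.COLOR_RGB2HSV)
blue=(hsv[...,0]>95)&(hsv[...,0]<125)&(hsv[...,1]>150)&(np.abs(P[...,0]-.505)<.05)&(np.abs(P[...,1]+.13)<.08)
p_=P[blue];print(blue.sum(),p_.min(0),p_.max(0),np.median(p_,0))
v,u=np.argwhere(blue).mean(0).astype(int)
save('s6',cv2.resize(im[v-60:v+60,u-80:u+80],(640,480)))
```

```text
[-0.76  0.5   1.68  0.59  1.63 -0.93] 0.5477356134045328 [-0.51357283  0.34737419 -0.70549379]
move [-0.7  1.  -2.9] [-0.35 -0.2   0.09]
move [63.3  1.6 73.9] [-0.35 -0.2   0.09]
move [73.5  1.7 86.2] [-0.35 -0.2   0.09]
move [76.1  1.7 89.3] [-0.35 -0.2   0.09]
137 [ 0.48695641 -0.14579876  0.11606031] [ 0.51690765 -0.118394    0.14612152] [ 0.49983064 -0.14008493  0.13525966]
```

View pics/s6.png

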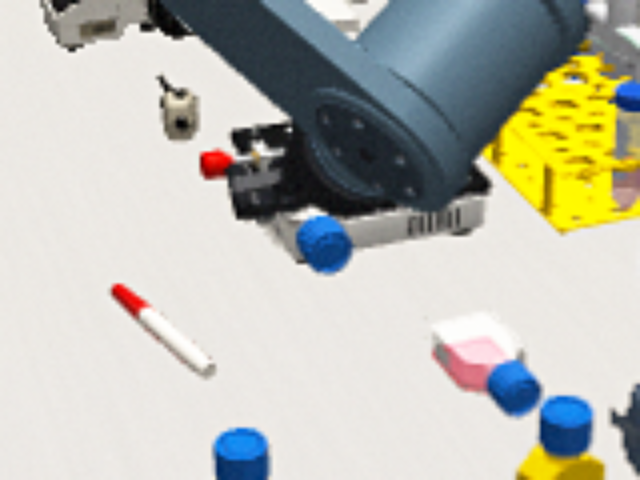

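Call:
step_arm(
  motion=[
    [20,1,24,0,0,0,255],
    [42,1.6,49,-0.3,-0.2,0,255],
    [63,1.6,74,-0.3,-0.2,0,255],
    [68,1.6,80,-0.3,-0.2,0,255],
    [70,1.6,82,-0.3,-0.2,0,255],
    [70,1.6,82,-0.3,-0.2,0,255],
    [70,1.6,82,-0.3,-0.2,0,255],
  ],
)

```text
time_s: 10.55
eef_pos: [0.5078, -0.0677, 0.0235]
eef_rot: [0.246, 0.663, 0.664, -0.241]
wrist_force: [0.2, -0.1, -2.2]
opening: 0.547
```

```bash
cat > chk.py <<'E'
from plan import *
o=ctrl.get_obs(); print('open',o['opening'],'F',o['wrist_force'].round(2),o['eef_pos'].round(4))
def cap(box,view='side'):
    im,d,i,T=shot(view); P=cloud(d,i,T); hsv=cv2.cvtColor(im,cv2.COLOR_RGB2HSV)
    b=(hsv[...,0]>95)&(hsv[...,0]<125)&(hsv[...,1]>150)&(np.abs(P[...,0]-box[0])<.05)&(np.abs(P[...,1]-box[1])<.07)&(P[...,2]<.2)
    q=P[b]; print(view,b.sum(),np.percentile(q,2,0).round(4),np.percentile(q,98,0).round(4)); return im,P,b
E
python3 - <<'E'
from chk import *
for u in(.01,.004,0,-.004): t,x,y=end(40,up=u,h=.038); go(t,x,y)
cap((.505,-.13))
E
```

```text
open 0.5467564940888062 F [ 0.18 -0.06 -2.15] [ 0.5078 -0.0677  0.0235]
move [ 2.6 -2.9  2.9] [ 0.43  0.3  -0.05]
move [ 6.5 -2.9  7.5] [ 0.43  0.3  -0.05]
move [ 9.1 -2.9 10.6] [ 0.43  0.3  -0.05]
move [11.7 -2.9 13.6] [ 0.43  0.3  -0.05]
side 120 [ 0.4874 -0.1893  0.0156] [ 0.5192 -0.1186  0.0884]
```

Call:
step_arm(
  motion=[
    [3,-1,3.5,0,0,0,255],
    [6,-2,7,0,0,0,255],
    [7,-2,8,0,0,0,255],
    [7,-2,8,0,0,0,255],
    [7,-2,8,0,0,0,255],
  ],
)

```text
time_s: 11.22
eef_pos: [0.505, -0.067, 0.0122]
eef_rot: [0.245, 0.663, 0.665, -0.241]
wrist_force: [-4.0, -0.7, 4.3]
opening: 0.548
```

Run:
```python
from chk import *
for u in(.004,0): t,x,y=end(40,up=u,h=.038); go(t,x,y)
im,P,b=cap((.505,-.12)); cap((.505,-.12),'top')
```

```text
open 0.5477234589288567 F [-4.01 -0.67  4.34] [ 0.505  -0.067   0.0122]
move [-1.4 -0.  -0.7] [0.35 0.17 0.03]
move [ 1.2 -0.   2.4] [0.35 0.17 0.03]
side 117 [ 0.4817 -0.1771  0.0035] [ 0.5156 -0.1189  0.0751]
top 33 [ 0.4713 -0.1801  0.0168] [ 0.5523 -0.1047  0.1333]
```

Call:
step_arm(
  motion=[
    [0.7,0,0.8,0,0,0,255],
    [1.3,0,1.5,0,0,0,255],
    [1.3,0,1.5,0,0,0,255],
  ],
)

```text
time_s: 11.7
eef_pos: [0.5051, -0.0669, 0.0121]
eef_rot: [0.244, 0.663, 0.666, -0.24]
wrist_force: [-8.1, -1.4, 18.8]
opening: 0.551
```

Run:
```python
from chk import *
t,x,y=end(40,up=0,h=.038); go(t,x,y); print(tool().round(3))
im,P,b=cap((.505,-.12)); save('s7',cv2.resize(im[170:260,250:400],(750,450),interpolation=cv2.INTER_CUBIC))
```

```text
open 0.551137008826698 F [-8.09 -1.43 18.76] [ 0.5051 -0.0669  0.0121]
move [ 1.1 -0.1  2.4] [0.41 0.03 0.04]
[[-0.001  1.     0.007  0.505]
 [ 0.766  0.005 -0.643 -0.067]
 [-0.643  0.005 -0.766  0.012]
 [ 0.     0.     0.     1.   ]]
side 118 [ 0.4828 -0.1875  0.004 ] [ 0.5158 -0.1197  0.0761]
```

View pics/s7.png

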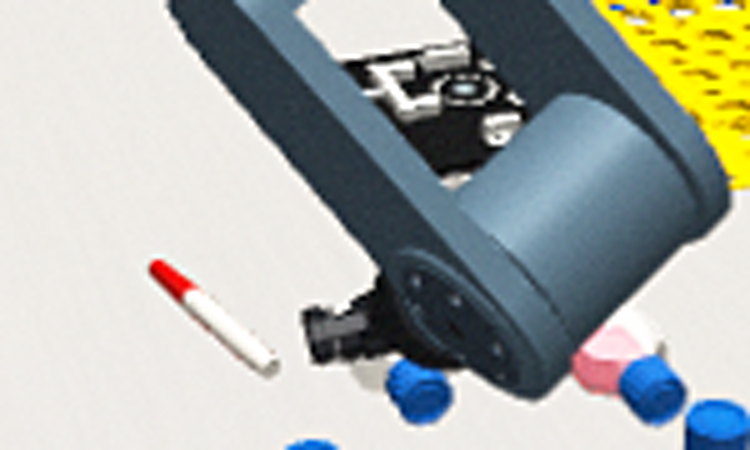

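Call:
step_arm(
  motion=[
    [-1.3,0,-1.5,0,0,0,255],
    [-1.3,0,-1.5,0,0,0,255],
    [-1.3,0,-1.5,0,0,0,40],
    [-1.3,0,-1.5,0,0,0,40],
    [-1.3,0,-1.5,0,0,0,40],
    [-1.3,0,-1.5,0,0,0,40],
    [-1.3,0,-1.5,0,0,0,40],
    [-1.3,0,-1.5,0,0,0,40],
  ],
)

```text
time_s: 12.75
eef_pos: [0.5053, -0.067, 0.0119]
eef_rot: [0.245, 0.663, 0.665, -0.241]
wrist_force: [1.0, 0.2, 0.2]
opening: 0.842
```

Run:
```python
from chk import *
cap((.505,-.12)); go(tool()[:3,3]-tool()[:3,0]*.09+[0,0,.12],[0,0,-1],[1,0,0])
```

```text
open 0.842301684203511 F [0.95 0.2  0.21] [ 0.5053 -0.067   0.0119]
side 116 [ 0.4859 -0.1727  0.0038] [ 0.5161 -0.1197  0.0613]
move [-167.5    0.6  -91.6] [  0.34 -49.79  -0.16]
```

Call:
step_arm(
  motion=[
    [-50,0,0,0,0,0,40],
    [-90,0,0,0,0,0,40],
    [-170,0,-92,0,-10,0,40],
    [-170,0,-92,0,-20,0,40],
    [-170,0,-92,0,-30,0,40],
    [-170,0,-92,0,-40,0,40],
    [-170,0,-92,0.3,-49.8,0,40],
    [-170,0,-92,0.3,-49.8,0,40],
  ],
)

```text
time_s: 13.8
eef_pos: [0.5047, -0.1349, 0.1926]
eef_rot: [0.502, 0.5, 0.5, -0.498]
wrist_force: [0.4, 0.2, -0.3]
opening: 0.842
```

Run:
```python
from chk import *
go([.56,-.02,.32],[0,0,-1],[1,0,0])
```

```text
open 0.8422297602964242 F [ 0.43  0.22 -0.33] [ 0.5047 -0.1349  0.1926]
move [-127.2   56.2 -114.7] [ 0.22  0.01 -0.21]
```

Call:
step_arm(
  motion=[
    [-127,56,-115,0.2,0,0,40],
    [-127,56,-115,0.2,0,0,40],
    [-127,56,-115,0.2,0,0,40],
    [-127,56,-115,0.2,0,0,40],
    [-127,56,-115,0.2,0,0,40],
    [-127,56,-115,0.2,0,0,40],
  ],
)

```text
time_s: 14.55
eef_pos: [0.5594, -0.0236, 0.3171]
eef_rot: [0.498, 0.502, 0.499, -0.501]
wrist_force: [-0.5, -0.0, 0.3]
opening: 0.843
```

Run:
```python
from chk import *
im,d,i,T=shot('wrist'); save('w8',im); np.savez('w8.npz',im=im,d=d,T=T)
P=cloud(d,i,T)
m=(np.abs(P[...,0]-.505)<.045)&(np.abs(P[...,1]+.09)<.07)&(P[...,2]>.012)&(P[...,2]<.06)
r=cv2.minAreaRect(P[m][:,:2].astype(np.float32)); print(m.sum(),r,np.nanpercentile(P[m][:,2],[5,50,95]))
print(T[:3].round(3))
```

```text
open 0.8428817190408996 F [-0.53 -0.04  0.29] [ 0.5594 -0.0236  0.3171]
1531 ((0.505270779132843, -0.09086962044239044), (0.09907128661870956, 0.049910590052604675), 89.08981323242188) [0.02286771 0.02571275 0.03008752]
[[ 1.    -0.004 -0.001  0.559]
 [-0.004 -0.96  -0.28   0.049]
 [-0.     0.28  -0.96   0.46 ]]
```

View pics/w8.png

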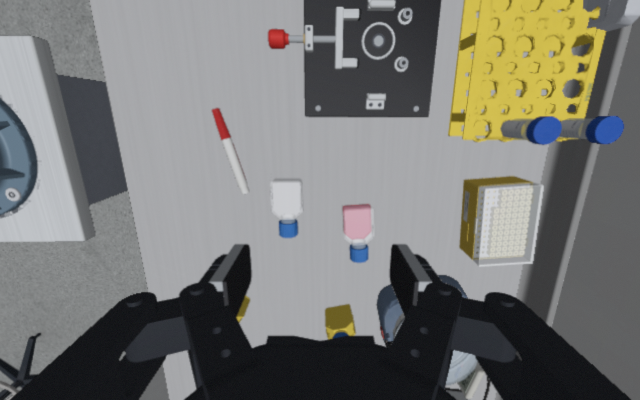

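Picture 8: the clear flask lies flat with its cap to the right ((287,200)), and the body top is at 26 mm as it should be. The knob is at (279,39), the cap-end stop at (376,101) and the window at (379,41). I'll move over the imager to measure it.

Call:
step_arm(
  motion=[
    [0,20,-75,0,0,0,40],
    [0,20,-75,0,0,0,40],
    [0,20,-75,0,0,0,40],
    [0,20,-75,0,0,0,40],
  ],
)

```text
time_s: 15.1
eef_pos: [0.5804, 0.0513, 0.3187]
eef_rot: [0.499, 0.502, 0.498, -0.501]
wrist_force: [-0.7, 0.5, -1.1]
opening: 0.845
```

Run:
```python
from chk import *
im,d,i,T=shot('wrist'); np.savez('w9.npz',im=im,d=d,T=T); P=cloud(d,i,T); hsv=cv2.cvtColor(im,cv2.COLOR_RGB2HSV)
print(T[:3,3].round(3))
pl=(np.abs(P[...,2]-.05)<.006)&(hsv[...,2]<90)&(np.abs(P[...,0]-.62)<.12)&(np.abs(P[...,1]-.126)<.11)
n,lab,st,_=cv2.connectedComponentsWithStats(pl.astype(np.uint8)); k=1+st[1:,4].argmax(); q=np.argwhere(lab==k)[:,::-1].astype(np.float32)
r=cv2.minAreaRect(onplane(q,.05,i,T)[:,:2].astype(np.float32)); print('plate',r,np.median(P[lab==k][:,2]))
red=((hsv[...,0]<8)|(hsv[...,0]>172))&(hsv[...,1]>150)&(np.abs(P[...,0]-.5)<.04)&(np.abs(P[...,1]-.138)<.04)
qq=P[red]; print('knob',red.sum(),np.percentile(qq,[2,50,98],axis=0).round(4).tolist())
k=(P[...,2]>.055)&(P[...,2]<.075)&(np.abs(P[...,0]-.62)<.08)&(np.abs(P[...,1]-.126)<.08)
n,lab,st,c=cv2.connectedComponentsWithStats(k.astype(np.uint8))
for j in range(1,n):
    if st[j,4]>8: w=P[lab==j]; rr=cv2.minAreaRect(w[:,:2].astype(np.float32)); print(st[j],np.median(w,0).round(4),rr)
v0,v1,u0,u1=max(0,int(q[:,1].min())-15),int(q[:,1].max())+15,int(q[:,0].min())-60,int(q[:,0].max())+20
print(u0,v0); save('w9c',cv2.resize(im[v0:v1,u0:u1],None,fx=3,fy=3,interpolation=cv2.INTER_CUBIC))
```

```text
open 0.844845922499638 F [-0.71  0.5  -1.1 ] [0.5804 0.0513 0.3187]
[0.58  0.124 0.461]
plate ((0.6230384111404419, 0.12991759181022644), (0.1616552770137787, 0.16775645315647125), 89.1827392578125) 0.050183354597829855
knob 252 [[0.4979, 0.1326, 0.062], [0.5084, 0.1413, 0.0659], [0.5193, 0.1511, 0.0686]]
[349  68  26   8 180] [0.6334 0.1782 0.062 ] ((0.6341613531112671, 0.17855221033096313), (0.00798299815505743, 0.03189742565155029), 89.05506896972656)
[289  74  53  56 972] [0.5822 0.1413 0.0621] ((0.5740161538124084, 0.14106860756874084), (0.06851741671562195, 0.06786299496889114), 89.15717315673828)
[380  75  11  11  82] [0.6641 0.1675 0.0632] ((0.6646139621734619, 0.16780713200569153), (0.011264489963650703, 0.010740658268332481), 44.15381622314453)
[378 120  10   9  70] [0.6635 0.113  0.0633] ((0.6639731526374817, 0.11275804042816162), (0.01072857715189457, 0.010535051114857197), 45.99102020263672)
[349 151  18   7 107] [0.6329 0.0734 0.0621] ((0.6330052614212036, 0.0728624165058136), (0.00809068325906992, 0.023746410384774208), 88.45252227783203)
229 30
```

View pics/w9c.png

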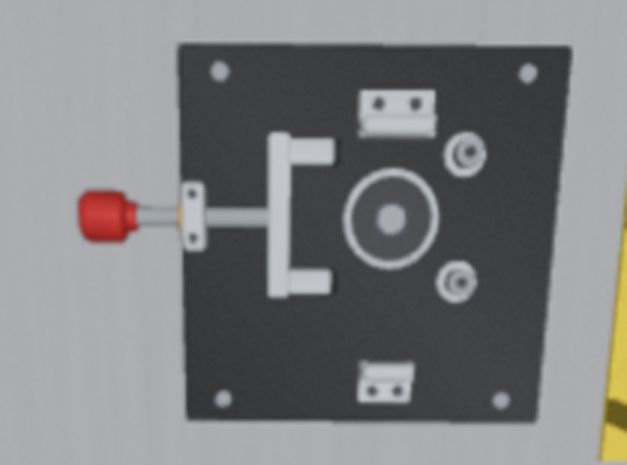

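Picture 9 shows the plate, the posts at crop (465,155)/(456,282), the end stops at (397,113)/(386,383), the prongs home and the knob at (105,217). Posts and stops agree: stage centre (0.6334, 0.1297), yaw about -0.7°, knob at (0.5055, 0.142).

```bash
cat >> plan.py <<'E'
S=np.array([.6334,.1297,.05]); wy=-.012; xi=np.array([np.cos(wy),np.sin(wy),0]); yi=np.array([-np.sin(wy),np.cos(wy),0])
def im2w(x,y,z=0): return S+xi*x+yi*y+Z*z
E
python3 - <<'E'
from plan import *
k=im2w(-.128,.011); k[2]=.036; print(k, ctrl.get_obs()['q'].round(2))
for s in(1,-1):
    print(ik(p,k,M(-Z,s*yi))); go(k+[0,0,.1],-Z,s*yi)
E
```

```text
[0.50554121 0.14223517 0.036     ] [-0.12  0.14  1.48 -0.    1.52 -0.11]
(array([ 4.82265735e-02,  3.39528879e-01,  1.86271968e+00, -1.04283185e-15,
        9.39344095e-01, -1.51056975e+00]), np.float64(2.491246524490876e-13), np.float64(1.2153195945954878e-13))
move [182.6 -75.8 -90.8] [-8.962e+01  1.200e-01 -7.000e-02]
(array([ 4.82265735e-02,  3.39528880e-01,  1.86271968e+00, -4.60063861e-11,
        9.39344095e-01,  1.63102290e+00]), np.float64(4.0955749642935644e-09), np.float64(3.8533040732529304e-09))
move [182.6 -75.8 -90.8] [ 9.038e+01 -7.000e-02 -1.200e-01]
```

Use y=+yi (camera toward the robot).

Call:
step_arm(
  motion=[
    [60,-76,-91,-10,0,0,60],
    [120,-76,-91,-20,0,0,60],
    [183,-76,-91,-30,0,0,60],
    [183,-76,-91,-40,0,0,60],
    [183,-76,-91,-50,0,0,60],
    [183,-76,-91,-60,0,0,60],
    [183,-76,-91,-70,0,0,60],
    [183,-76,-91,-80,0,0,60],
    [183,-76,-91,-89.6,0,0,60],
    [183,-76,-91,-89.6,0,0,60],
  ],
)

```text
time_s: 16.4
eef_pos: [0.5057, 0.1427, 0.136]
eef_rot: [0.708, 0.005, 0.706, -0.005]
wrist_force: [-0.1, -1.3, -0.0]
opening: 0.764
```

Run:
```python
from plan import *
k=im2w(-.128,.011); k[2]=.036
go(k,-Z,yi); print(tool()[:3].round(3),ctrl.get_obs()['q'].round(3))
```

```text
move [100.   -0.5  -0.4] [-0.11  0.16  0.02]
[[ 0.003  0.014  1.     0.506]
 [-0.     1.    -0.014  0.143]
 [-1.    -0.     0.003  0.136]] [ 4.900e-02  1.780e-01  1.817e+00 -1.000e-03  1.144e+00 -1.507e+00]
```

Call:
step_arm(
  motion=[
    [50,0,0,0,0,0,60],
    [100,-0.5,0,0,0,0,60],
    [100,-0.5,0,0,0,0,60],
    [100,-0.5,0,0,0,0,255],
    [100,-0.5,0,0,0,0,255],
    [100,-0.5,0,0,0,0,255],
    [100,-0.5,0,0,0,0,255],
    [100,-0.5,0,0,0,0,255],
    [100,-0.5,0,0,0,0,255],
  ],
)

```text
time_s: 17.52
eef_pos: [0.5079, 0.1409, 0.0387]
eef_rot: [0.709, 0.002, 0.705, -0.005]
wrist_force: [-2.6, -11.8, 8.2]
opening: 0.232
```

Call:
step_arm(
  motion=[
    [0,0,-6,0,0,0,255],
    [0,0,-13,0,0,0,255],
    [0,0,-20,0,0,0,255],
    [0,0,-26,0,0,0,255],
    [0,0,-27,0,0,0,255],
    [0,0,-27,0,0,0,255],
  ],
)

```text
time_s: 18.27
eef_pos: [0.482, 0.1412, 0.0387]
eef_rot: [0.71, 0.002, 0.704, -0.005]
wrist_force: [0.5, -12.6, 6.2]
opening: 0.231
```

Call:
step_arm(
  motion=[
    [0,0,-26,0,0,0,60],
    [0,0,-26,0,0,0,60],
    [0,0,-26,0,0,0,60],
    [0,0,-26,0,0,0,60],
    [-50,0,-26,0,0,0,60],
    [-110,0,-26,0,0,0,60],
    [-150,0,-26,0,0,0,60],
    [-150,0,-26,0,0,0,60],
  ],
)

```text
time_s: 19.27
eef_pos: [0.4556, 0.1441, 0.1897]
eef_rot: [0.711, 0.004, 0.703, -0.004]
wrist_force: [-0.7, 0.3, 0.8]
opening: 0.765
```

Run:
```python
from chk import *
go([.5053,-.086,.22],-Z,[1,.016,0]); print(tool()[:3].round(3))
```

```text
open 0.7652493985225353 F [-0.67  0.3   0.82] [0.4556 0.1441 0.1897]
move [ -29.8 -229.5   52.6] [88.45  0.48 -0.5 ]
[[ 0.011  0.011  1.     0.456]
 [ 0.     1.    -0.011  0.144]
 [-1.     0.     0.011  0.19 ]]
```

I repeated the -26 mm shift during release by mistake, so the fingers dragged off the knob. I'll verify the clamp and the flask next.

Call:
step_arm(
  motion=[
    [-60,-60,53,10,0,0,60],
    [-80,-120,53,20,0,0,60],
    [-80,-180,53,30,0,0,60],
    [-80,-229,53,40,0,0,60],
    [-80,-229,53,50,0,0,60],
    [-80,-229,53,60,0,0,60],
    [-80,-229,53,70,0,0,60],
    [-80,-229,53,80,0,0,60],
    [-80,-229,53,88.4,0.5,-0.5,60],
    [-80,-229,53,88.4,0.5,-0.5,60],
  ],
)

```text
time_s: 20.52
eef_pos: [0.5025, -0.0857, 0.2645]
eef_rot: [0.502, 0.493, 0.507, -0.498]
wrist_force: [-1.0, -0.2, -0.1]
opening: 0.765
```

```bash
cat > lk.py <<'E'
from chk import *
def look():
    im,d,i,T=shot('wrist'); P=cloud(d,i,T); hsv=cv2.cvtColor(im,cv2.COLOR_RGB2HSV)
    m=(np.abs(P[...,0]-.505)<.045)&(np.abs(P[...,1]+.09)<.07)&(P[...,2]>.012)&(P[...,2]<.06)
    b=(hsv[...,0]>95)&(hsv[...,0]<125)&(hsv[...,1]>150)&m
    body=m&~b&(P[...,2]>.02)&(P[...,2]<.03); q=P[body&(P[...,1]>-.10)]
    if len(q)>50:
        A=np.c_[q[:,:2]-q[:,:2].mean(0),np.ones(len(q))]; print('top plane slope',np.linalg.lstsq(A,q[:,2],rcond=None)[0].round(4))
        print('body rect',cv2.minAreaRect(q[:,:2].astype(np.float32)))
    print('all y',np.percentile(P[m][:,1],[.5,99.5]).round(4),'x',np.percentile(P[m][:,0],[1,99]).round(4),'rect',cv2.minAreaRect(P[m][:,:2].astype(np.float32)))
    print('cap',P[b].min(0).round(4),P[b].max(0).round(4))
    return im,P,i,T
def prongs(view):
    im,d,i,T=shot(view); P=cloud(d,i,T); hsv=cv2.cvtColor(im,cv2.COLOR_RGB2HSV)
    red=((hsv[...,0]<8)|(hsv[...,0]>172))&(hsv[...,1]>150)&(np.abs(P[...,0]-.49)<.06)&(np.abs(P[...,1]-.138)<.04)
    print(view,'knob',red.sum(),np.percentile(P[red],[2,50,98],axis=0).round(4).tolist())
E
python3 - <<'E'
from lk import *
look(); prongs('top'); go([.5053,-.086,.22],-Z,[1,.016,0])
E
```

```text
open 0.7653473600394975 F [-1.01 -0.23 -0.13] [ 0.5025 -0.0857  0.2645]
top plane slope [ 0.0004 -0.0056  0.0257]
body rect ((0.505662739276886, -0.07312747091054916), (0.04980587586760521, 0.053627707064151764), 0.11532305926084518)
all y [-0.1387 -0.0465] x [0.482  0.5296] rect ((0.5056692957878113, -0.09011821448802948), (0.09948153793811798, 0.04983750730752945), 89.95117950439453)
cap [ 0.4918 -0.1377  0.0185] [ 0.5188 -0.1161  0.0327]
top knob 67 [[0.4709, 0.1309, 0.0607], [0.4804, 0.1383, 0.0658], [0.4931, 0.148, 0.07]]
move [44.9  3.2  0.4] [ 0.22 -0.04  0.56]
```

Run:
```python
from plan import *
go([.5057,-.0775,.001],-Z,[1,0,0])
```

```text
move [263.9   5.9  -7.9] [ 1.14 -0.03  0.56]
```

Call:
step_arm(
  motion=[
    [60,6,-8,1.1,0,0.5,40],
    [120,6,-8,1.1,0,0.5,40],
    [180,6,-8,1.1,0,0.5,40],
    [220,6,-8,1.1,0,0.5,40],
    [240,6,-8,1.1,0,0.5,40],
    [240,6,-8,1.1,0,0.5,40],
  ],
)

```text
time_s: 21.38
eef_pos: [0.5048, -0.077, 0.0239]
eef_rot: [0.498, 0.5, 0.501, -0.501]
wrist_force: [1.1, 0.2, -0.3]
opening: 0.843
```

Run:
```python
from plan import *
o=ctrl.get_obs(); print(o['wrist_force']); go([.5057,-.0775,.001],-Z,[1,0,0])
```

```text
[ 1.13094105  0.24018166 -0.28737256]
move [22.9  1.   0.5] [-0.04 -0.09  0.22]
```

Call:
step_arm(
  motion=[
    [12,1,0.5,0,0,0.2,40],
    [23,1,0.5,0,0,0.2,40],
    [23,1,0.5,0,0,0.2,40],
    [23,1,0.5,0,0,0.2,255],
    [23,1,0.5,0,0,0.2,255],
    [23,1,0.5,0,0,0.2,255],
    [23,1,0.5,0,0,0.2,255],
    [23,1,0.5,0,0,0.2,255],
  ],
)

```text
time_s: 22.38
eef_pos: [0.5083, -0.0785, 0.0037]
eef_rot: [0.501, 0.502, 0.498, -0.499]
wrist_force: [-0.8, 0.0, 5.3]
opening: 0.548
```

Call:
step_arm(
  motion=[
    [-20,0,0,0,0,0,255],
    [-50,0,0,0,0,0,255],
    [-90,0,0,0,0,0,255],
    [-140,0,0,0,0,0,255],
    [-140,0,0,0,0,0,255],
  ],
)

```text
time_s: 23.0
eef_pos: [0.5098, -0.0792, 0.147]
eef_rot: [0.503, 0.503, 0.496, -0.498]
wrist_force: [-0.0, 0.0, -0.8]
opening: 0.55
```

Run:
```python
from lk import *
t=im2w(-.012,.011); t[2]=.05; print(t); go(t+[0,0,.09],-Z,xi); 
for s in(.05,.14): print(ik(p,t+[0,0,s],M(-Z,xi))[0].round(2))
im,d,i,T=shot('wrist'); save('w10',im)
im,d,i,T=shot('side'); P=cloud(d,i,T); hsv=cv2.cvtColor(im,cv2.COLOR_RGB2HSV)
b=(hsv[...,0]>95)&(hsv[...,0]<125)&(hsv[...,1]>150)&(np.abs(P[...,0]-.505)<.03)&(np.abs(P[...,1]+.12)<.04)
print(P[b].min(0),P[b].max(0))
```

```text
open 0.5503931744384696 F [-0.04  0.04 -0.78] [ 0.5098 -0.0792  0.147 ]
[0.62153286 0.1408432  0.05      ]
move [   7.6  111.2 -220.3] [ 0.56  0.18 -0.66]
[ 0.04  0.45  1.54 -0.    1.15  0.05]
[0.04 0.35 1.48 0.   1.31 0.05]
[ 0.49009294 -0.14486258  0.14216441] [ 0.52552753 -0.08773824  0.21184549]
```

Call:
step_arm(
  motion=[
    [4,30,-55,0,0,0,255],
    [7,58,-112,0.3,0,-0.3,255],
    [7,86,-168,0.5,0,-0.6,255],
    [7,111,-220,0.5,0.2,-0.6,255],
    [7,111,-220,0.5,0.2,-0.6,255],
    [7,111,-220,0.5,0.2,-0.6,255],
    [7,111,-220,0.5,0.2,-0.6,255],
  ],
)

```text
time_s: 23.98
eef_pos: [0.6176, 0.1403, 0.1351]
eef_rot: [-0.494, -0.502, -0.5, 0.505]
wrist_force: [0.1, -0.7, 0.8]
opening: 0.543
```

Run:
```python
from lk import *
o=ctrl.get_obs(); print(o['dq'].round(3))
t=im2w(-.012,.011); t[2]=.05; go(t+[0,0,.09],-Z,xi)
a,d,i,T=shot('wrist'); np.savez('w11.npz',im=a,d=d,T=T)
P=cloud(d,i,T)
m=(np.abs(P[...,0]-.62)<.045)&(np.abs(P[...,1]-.13)<.1)&(P[...,2]>.10)&(P[...,2]<.185)
print(m.sum(),np.nanmedian(P[m],0)); 
b,_,_,_=shot('side'); save('w11',np.hstack([a[:,100:540],cv2.resize(b[130:230,280:390],(440,400))]))
```

```text
open 0.5430661864215528 F [ 0.14 -0.71  0.79] [0.6176 0.1403 0.1351]
[-0.008 -0.012 -0.005  0.001 -0.     0.003]
move [-4.9  3.9 -0.6] [-0.03 -0.17  0.51]
16694 [0.61764428 0.14860227 0.15702781]
```

View pics/w11.png

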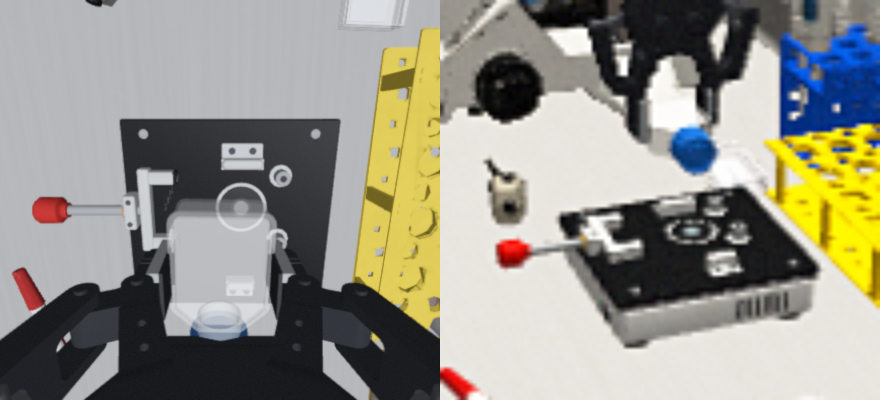

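Picture 10: the clamp is out (knob at (50,210), cap-side stop at (240,287) through the flask) and the flask is held with its cap to the right. Next I measure the held flask's level and base end.

Run:
```python
from plan import *
z=np.load('w11.npz'); P=cloud(z['d'],ctrl.camera_info('wrist'),z['T'])
m=(np.abs(P[...,0]-.6176)<.022)&(P[...,2]>.14)&(P[...,2]<.18)&(P[...,1]>.12)&(P[...,1]<.20)
q=P[m]; 
for y0 in np.arange(.12,.20,.008):
    w=q[(q[:,1]>=y0)&(q[:,1]<y0+.008)]
    if len(w): print(y0.round(3),len(w),np.percentile(w[:,2],[10,50,90]).round(4))
w=q[(q[:,1]<.165)&(np.abs(q[:,2]-np.median(q[:,2]))<.006)]
A=np.c_[w[:,:2]-w[:,:2].mean(0),np.ones(len(w))]; print('slope',np.linalg.lstsq(A,w[:,2],rcond=None)[0].round(4),'ymax',np.percentile(q[:,1],[95,99,99.9]))
mm=(np.abs(P[...,0]-.6176)<.03)&(P[...,2]>.148)&(P[...,2]<.166)&(P[...,1]>.14)&(P[...,1]<.19)
print(cv2.minAreaRect(P[mm][:,:2].astype(np.float32)))
b=P[185:215,:]  # base edge, per column
```

```text
0.12 1263 [0.1562 0.1569 0.1577]
0.128 1343 [0.1561 0.1569 0.1577]
0.136 1401 [0.1561 0.1568 0.1576]
0.144 1435 [0.1561 0.1568 0.1576]
0.152 1568 [0.156  0.1568 0.1577]
0.16 1600 [0.156  0.1568 0.1576]
0.168 1599 [0.1428 0.1565 0.1579]
slope [-0.013  -0.0022  0.1569] ymax [0.17106931 0.17222166 0.17275258]
((0.6182202696800232, 0.1554631143808365), (0.03871709853410721, 0.0591687336564064), 79.75022888183594)
```

Run:
```python
from plan import *
z=np.load('w11.npz'); P=cloud(z['d'],ctrl.camera_info('wrist'),z['T'])
k=(P[...,2]>.056)&(P[...,2]<.075)&(np.abs(P[...,0]-.62)<.08)&(np.abs(P[...,1]-.126)<.08)
n,lab,st,c=cv2.connectedComponentsWithStats(k.astype(np.uint8))
for j in range(1,n):
    if st[j,4]>30: w=P[lab==j]; print(st[j],np.median(w,0).round(4),cv2.minAreaRect(w[:,:2].astype(np.float32)),w.min(0).round(4))
o=ctrl.get_obs(); print(o['eef_pos'])
t=im2w(-.012,.011); t[2]=.08; go(t,-Z,xi)
```

```text
[322 159  42  11 460] [0.6342 0.1785 0.0622] ((0.6342213749885559, 0.17785611748695374), (0.00789450854063034, 0.031657278537750244), 89.19449615478516) [0.6184 0.1737 0.0563]
[ 223  169   55   82 2065] [0.5578 0.1469 0.0621] ((0.5585986375808716, 0.1427176147699356), (0.07013829052448273, 0.0379459448158741), 76.75032806396484) [0.5402 0.1074 0.056 ]
[374 170  18  17 215] [0.6643 0.1675 0.0629] ((0.664875328540802, 0.16696101427078247), (0.011277249082922935, 0.011697754263877869), 47.58335876464844) [0.6588 0.1611 0.0561]
[376 235  11  14  78] [0.6667 0.1164 0.0625] ((0.6667367219924927, 0.11531417816877365), (0.005195292178541422, 0.011444689705967903), 39.307796478271484) [0.6613 0.1099 0.0564]
[0.61814867 0.14027037 0.13594282]
move [55.9  3.8 -0.4] [-0.05 -0.18  0.43]
```

Call:
step_arm(
  motion=[
    [20,3.6,0.8,0,0,0.4,255],
    [40,3.6,0.8,0,-0.2,0.4,255],
    [58,3.6,0.8,0,-0.2,0.4,255],
    [58,3.6,0.8,0,-0.2,0.4,255],
    [58,3.6,0.8,0,-0.2,0.4,255],
  ],
)

```text
time_s: 24.7
eef_pos: [0.622, 0.1409, 0.0785]
eef_rot: [0.497, 0.503, 0.497, -0.503]
wrist_force: [-0.3, 0.1, -0.8]
opening: 0.554
```

```bash
cat > meas.py <<'E'
from plan import *
def run():
    o=ctrl.get_obs(); print(o['eef_pos'].round(4),o['wrist_force'].round(1))
    im,d,i,T=shot('wrist'); P=cloud(d,i,T); zt=o['eef_pos'][2]+.0218
    m=(np.abs(P[...,0]-.62)<.035)&(np.abs(P[...,2]-zt)<.006)&(P[...,1]>.10)&(P[...,1]<.20)
    q=P[m]; A=np.c_[q[:,:2]-q[:,:2].mean(0),np.ones(len(q))]; print('top',len(q),np.linalg.lstsq(A,q[:,2],rcond=None)[0].round(4),'x',np.percentile(q[:,0],[1,50,99]).round(4),'y',np.percentile(q[:,1],[95,99,99.9]).round(4))
    s=(P[...,2]>.056)&(P[...,2]<.066)&(np.abs(P[...,0]-.634)<.02)&(np.abs(P[...,1]-.179)<.007)
    print('stop',s.sum(),cv2.minAreaRect(P[s][:,:2].astype(np.float32)) if s.sum()>20 else '')
    return im
E
python3 -c "
from meas import *
run(); t=im2w(-.012,.011); t[2]=.055; go(t,-Z,xi)"
```

```text
[0.622  0.1409 0.0785] [-0.3  0.1 -0.8]
top 12709 [-0.002  -0.0009  0.1004] x [0.5919 0.6215 0.6483] y [0.1707 0.1728 0.1736]
stop 812 ((0.6343502998352051, 0.1778326779603958), (0.00828801840543747, 0.03183169662952423), 89.53959655761719)
move [23.9 -0.9  0.1] [ 0.05  0.   -0.08]
```

Call:
step_arm(
  motion=[
    [10,-0.5,1.4,0,0,0,255],
    [17,-0.5,1.4,0,0,0,255],
    [19,-0.5,1.4,0,0,0,255],
    [19,-0.5,1.4,0,0,0,255],
    [19,-0.5,1.4,0,0,0,255],
  ],
)

```text
time_s: 25.38
eef_pos: [0.6215, 0.1395, 0.0595]
eef_rot: [0.497, 0.503, 0.497, -0.503]
wrist_force: [-0.4, -0.4, -0.6]
opening: 0.548
```

```bash
python3 -c "
from meas import *
run(); t=im2w(-.012,.011); t[2]=.055; go(t,-Z,xi)"
```

```text
[0.6215 0.1395 0.0595] [-0.4 -0.4 -0.6]
top 12724 [-0.0027 -0.0015  0.0814] x [0.5918 0.621  0.6478] y [0.1694 0.1714 0.1721]
stop 1049 ((0.6341354846954346, 0.17770415544509888), (0.008535881526768208, 0.0317336842417717), 89.10874938964844)
move [ 4.5  0.  -1.3] [ 0.05  0.01 -0.04]
```

Call:
step_arm(
  motion=[
    [2,0,0.2,0,0,0,255],
    [3.5,0,0.2,0,0,0,255],
    [4.5,0,0.2,0,0,0,255],
    [4.5,0,0.2,0,0,0,255],
  ],
)

```text
time_s: 25.92
eef_pos: [0.6211, 0.1393, 0.0546]
eef_rot: [-0.497, -0.503, -0.497, 0.503]
wrist_force: [0.5, 0.3, -0.2]
opening: 0.55
```

```bash
python3 -c "
from meas import *
run()"
```

```text
[0.6211 0.1393 0.0546] [ 0.5  0.3 -0.2]
top 12722 [-0.0025 -0.0017  0.0765] x [0.5918 0.6207 0.6482] y [0.1691 0.1712 0.1718]
stop 1110 ((0.6340085864067078, 0.17781990766525269), (0.008351256139576435, 0.03198499232530594), 89.28619384765625)
```

Call:
step_arm(
  motion=[
    [0.7,0,0,0,0,0,255],
    [1,0,0,0,0,0,255],
    [1,0,0,0,0,0,255],
    [1,0,0,0,0,0,70],
    [1,0,0,0,0,0,70],
    [1,0,0,0,0,0,70],
    [1,0,0,0,0,0,70],
    [1,0,0,0,0,0,70],
    [1,0,0,0,0,0,70],
  ],
)

```text
time_s: 27.1
eef_pos: [0.6213, 0.1393, 0.0537]
eef_rot: [0.497, 0.503, 0.497, -0.503]
wrist_force: [0.0, 0.2, -0.4]
opening: 0.73
```

```bash
python3 -c "
from meas import *
print(ctrl.get_obs()['opening']); run()"
```

```text
0.7297818389856456
[0.6213 0.1393 0.0537] [ 0.   0.2 -0.4]
top 13081 [ 0.0009 -0.0024  0.0756] x [0.5898 0.6208 0.6521] y [0.169  0.1712 0.1719]
stop 1144 ((0.6341342329978943, 0.1777191311120987), (0.008299414999783039, 0.03196515515446663), 89.50878143310547)
```

Call:
step_arm(
  motion=[
    [-15,0,0,0,0,0,70],
    [-50,0,0,0,0,0,70],
    [-100,0,0,0,0,0,60],
    [-140,0,0,0,0,0,60],
    [-140,0,0,0,0,0,60],
  ],
)

```text
time_s: 27.78
eef_pos: [0.6242, 0.1396, 0.1999]
eef_rot: [0.5, 0.505, 0.495, -0.5]
wrist_force: [0.5, -0.1, -0.7]
opening: 0.761
```

Run:
```python
from meas import *
im,d,i,T=shot('wrist'); P=cloud(d,i,T); save('w12',im[:,100:540])
m=(np.abs(P[...,0]-.6208)<.04)&(P[...,2]>.07)&(P[...,2]<.09)&(np.abs(P[...,1]-.12)<.07)
q=P[m]; print('flask',cv2.minAreaRect(q[:,:2].astype(np.float32)),np.percentile(q,[.5,50,99.5],axis=0).round(4).tolist())
go([.4815,.1412,.136],-Z,yi)
```

```text
flask ((0.6211684346199036, 0.12587091326713562), (0.09767254441976547, 0.04928065463900566), 88.21299743652344) [[0.5972, 0.0786, 0.0709], [0.6207, 0.1349, 0.0757], [0.6459, 0.1712, 0.0813]]
move [  60.2 -141.5   -0.2] [-89.94   0.24  -0.25]
```

View pics/w12.png

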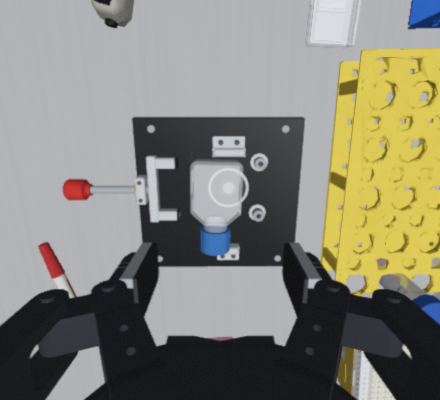

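Picture 11: the flask lies between the stops ((217,205)), cap right, with the clamp out (knob at (78,189)). Now to the knob.

Call:
step_arm(
  motion=[
    [0,-45,0,-10,0,0,60],
    [0,-90,0,-20,0,0,60],
    [0,-141,0,-30,0,0,60],
    [20,-141,0,-40,0,0,60],
    [40,-141,0,-50,0,0,60],
    [60,-141,0,-60,0,0,60],
    [60,-141,0,-70,0,0,60],
    [60,-141,0,-80,0,0,60],
    [60,-141,0,-90,0.2,0,60],
    [60,-141,0,-90,0.2,0,60],
  ],
)

```text
time_s: 29.08
eef_pos: [0.4793, 0.1408, 0.1327]
eef_rot: [0.706, 0.005, 0.709, -0.004]
wrist_force: [-1.0, 0.4, 0.2]
opening: 0.762
```

Run:
```python
from plan import *
go([.4800,.1412,.0375],-Z,yi)
```

```text
move [95.2  0.2  1.1] [-0.05 -0.24 -0.11]
```

Call:
step_arm(
  motion=[
    [48,0,1,0,0,0,60],
    [95,0,1,0,0,0,60],
    [95,0,1,0,0,0,60],
    [95,0,1,0,0,0,255],
    [95,0,1,0,0,0,255],
    [95,0,1,0,0,0,255],
    [95,0,1,0,0,0,255],
    [95,0,1,0,0,0,255],
    [95,0,1,0,0,0,255],
  ],
)

```text
time_s: 30.2
eef_pos: [0.4828, 0.1409, 0.0409]
eef_rot: [0.708, 0.005, 0.706, -0.003]
wrist_force: [-1.3, -1.6, 6.4]
opening: 0.232
```

Call:
step_arm(
  motion=[
    [0,0,4,0,0,0,255],
    [0,0,8,0,0,0,255],
    [0,0,12,0,0,0,255],
    [0,0,16,0,0,0,255],
    [0,0,20,0,0,0,255],
    [0,0,24,0,0,0,255],
    [0,0,26,0,0,0,255],
    [0,0,27,0,0,0,255],
    [0,0,27,0,0,0,255],
  ],
)

```text
time_s: 31.32
eef_pos: [0.5087, 0.1406, 0.0408]
eef_rot: [0.707, 0.004, 0.707, -0.003]
wrist_force: [-5.0, -1.7, 10.5]
opening: 0.235
```

Run:
```python
from lk import *
prongs('wrist'); prongs('top')
```

```text
open 0.23479694565934292 F [-4.95 -1.66 10.46] [0.5087 0.1406 0.0408]
wrist knob 2142 [[0.4951, 0.1323, 0.053], [0.5017, 0.142, 0.0656], [0.5181, 0.1518, 0.0687]]Traceback (most recent call last):
  File "<stdin>", line 2, in <module>
  File "lk.py", line 16, in prongs
    print(view,'knob',red.sum(),np.percentile(P[red],[2,50,98],axis=0).round(4).tolist())
                                ~~~~~~~~~~~~~^^^^^^^^^^^^^^^^^^^^^^^^^
    return _quantile_unchecked(
        a, q, axis, out, overwrite_input, method, keepdims, weights)
    return _ureduce(a,
                    func=_quantile_ureduce_func,
    ...<5 lines>...
                    overwrite_input=overwrite_input,
                    method=method)
    r = func(a, **kwargs)
    result = _quantile(arr,
                       quantiles=q,
    ...<2 lines>...
                       out=out,
                       weights=wgt)
    slices_having_nans = np.isnan(arr[-1, ...])
                                  ~~~^^^^^^^^^
IndexError: index -1 is out of bounds for axis 0 with size 0
```

Call:
step_arm(
  motion=[
    [0,0,1.5,0,0,0,255],
    [0,0,1.5,0,0,0,255],
    [0,0,0.5,0,0,0,60],
    [0,0,0.5,0,0,0,60],
    [0,0,0.5,0,0,0,60],
    [0,0,0.5,0,0,0,60],
    [-30,0,0.5,0,0,0,60],
    [-80,0,0.5,0,0,0,60],
    [-140,0,0.5,0,0,0,60],
    [-200,0,0.5,0,0,0,60],
  ],
)

```text
time_s: 32.67
eef_pos: [0.5086, 0.1403, 0.2403]
eef_rot: [0.706, 0.005, 0.708, -0.003]
wrist_force: [1.0, -0.5, -0.2]
opening: 0.763
```

Run:
```python
from plan import *
go([.58,.05,.33],-Z,[1,0,0])
```

```text
move [-90.1 -89.3  72.2] [ 8.936e+01 -2.000e-01  1.000e-02]
```

Back to the same view as used for measuring the imager.

Call:
step_arm(
  motion=[
    [-60,-20,20,10,0,0,60],
    [-80,-89,72,20,0,0,60],
    [-80,-89,72,30,0,0,60],
    [-80,-89,72,40,0,0,60],
    [-80,-89,72,50,0,0,60],
    [-80,-89,72,60,0,0,60],
    [-80,-89,72,70,0,0,60],
    [-80,-89,72,80,0,0,60],
    [-80,-89,72,89.4,0,0,60],
    [-80,-89,72,89.4,0,0,60],
  ],
)

```text
time_s: 33.92
eef_pos: [0.5801, 0.0504, 0.3181]
eef_rot: [0.499, 0.5, 0.501, -0.5]
wrist_force: [-0.2, -0.1, 0.1]
opening: 0.762
```

Run:
```python
from lk import *
prongs('wrist')
im,d,i,T=shot('wrist'); P=cloud(d,i,T)
q=P[(np.abs(P[...,0]-.6334)<.026)&(P[...,2]>.071)&(P[...,2]<.09)&(np.abs(P[...,1]-.125)<.07)]
print('flask pct',np.percentile(q,[.5,50,99.5],axis=0).round(4).tolist())
b=q[(q[:,1]>.118)&(q[:,2]<.079)]; print('body',cv2.minAreaRect(b[:,:2].astype(np.float32)))
A=np.c_[b[:,:2]-b[:,:2].mean(0),np.ones(len(b))]; print('top slope',np.linalg.lstsq(A,b[:,2],rcond=None)[0].round(4))
k=(P[...,2]>.056)&(P[...,2]<.0665)&(np.abs(P[...,0]-.62)<.08)&(np.abs(P[...,1]-.126)<.08)
n,lab,st,c=cv2.connectedComponentsWithStats(k.astype(np.uint8))
for j in range(1,n):
    if st[j,4]>30: w=P[lab==j]; print(st[j][4],np.median(w,0).round(4),w.min(0).round(4),w.max(0).round(4))
m=(np.abs(P[...,0]-.6)<.13)&(np.abs(P[...,1]-.13)<.12); v,u=np.where(m)
top,dt,it,Tt=shot('top'); old=np.load('top0.npz')['im']
x,y,w,h=230,130,250,150
a=cv2.resize(im[v.min():v.max(),u.min():u.max()],(390,390)); c=cv2.resize(top[130:280,190:440],(390,234))
for nm,bx in dict(tally=(190,205,220,228),pen=(300,240,365,270),pink=(360,160,408,192)).items():
    s=np.s_[bx[1]:bx[3],bx[0]:bx[2]]; print(nm,'diff',np.abs(top[s].astype(int)-old[s]).mean().round(2))
save('fin',np.hstack([a,np.vstack([c,np.zeros((156,390,3),np.uint8)])]))
```

```text
open 0.7624391702191938 F [-0.18 -0.05  0.07] [0.5801 0.0504 0.3181]
wrist knob 243 [[0.4975, 0.1332, 0.062], [0.5079, 0.1417, 0.0662], [0.519, 0.1505, 0.0689]]
flask pct [[0.6083, 0.0785, 0.0718], [0.6323, 0.1357, 0.0759], [0.6571, 0.1721, 0.0819]]
body ((0.6329071521759033, 0.14541539549827576), (0.04990440234541893, 0.05371062457561493), 0.05548325926065445)
top slope [ 0.0002 -0.0107  0.0757]
174 [0.6333 0.1784 0.0623] [0.6183 0.1749 0.0576] [0.6496 0.1826 0.065 ]
917 [0.5829 0.1421 0.0621] [0.5406 0.1078 0.0562] [0.6087 0.175  0.0664]
71 [0.6648 0.1678 0.063 ] [0.6603 0.162  0.0565] [0.6698 0.1729 0.0653]
70 [0.6639 0.1134 0.0632] [0.6584 0.1069 0.0563] [0.6698 0.1186 0.0654]
89 [0.6326 0.0722 0.0623] [0.6218 0.0688 0.0589] [0.6445 0.076  0.0645]
tally diff 7.91
pen diff 35.07
pink diff 8.67
```

Run:
```python
from plan import *
def red(im,d,i,T,n):
    P=cloud(d,i,T); h=cv2.cvtColor(im,cv2.COLOR_RGB2HSV)
    m=((h[...,0]<8)|(h[...,0]>172))&(h[...,1]>130)&(np.abs(P[...,0]-.41)<.05)&(np.abs(P[...,1]-.03)<.08)&(P[...,2]<.03)
    print(n,m.sum(),np.median(P[m],0).round(4))
for f,n in(('w9.npz','wrist'),('w8.npz','wrist'),('top0.npz','top')):
    z=np.load(f); red(z['im'],z['d'],ctrl.camera_info(n),z['T'],f)
for n in('wrist','top'): im,d,i,T=shot(n); red(im,d,i,T,n)
```

```text
w9.npz 207 [0.4106 0.0382 0.0143]
w8.npz 230 [0.4099 0.0375 0.0143]
top0.npz 86 [0.4077 0.0334 0.0131]
wrist 209 [0.4106 0.0383 0.0145]
top 0 [nan nan nan]
  return _methods._mean(a, axis=axis, dtype=dtype,
  ret = um.true_divide(
```

The pen hasn't moved; the arm only hides it from the top camera. Handing in.

```bash
python3 -c "
from bench import ctrl
print(ctrl.hand_in())"
```

```text
the job is handed in; nothing more can be done
None
```

The flask is on the stage and clamped, and I handed the job in at about 34 s of the 66 s limit. The hand-in reports no verdict.

**What I did:**
- **Tip:** I took the standing clear flask from the left with the tool tilted 40° and tipped it in the air. I laid it on the bench on its culture face and let go.
- **Place and clamp:** I pulled the clamp out by the knob and took the flask again from above. I set it between the stops with the cap to the right and let go, then pushed the knob home and backed off.

**Last checks, from the wrist camera:**

| Item | Reading |
|---|---|
| Flask centre, front to back | about 0.5 mm from the stage centre |
| Flask, left to right | about 0.4 mm off |
| Flask level | top tilted about 0.01 rad |
| Flask square to imager | within about 1° |
| Knob | 0.5 mm from its starting home position |
| Red pen | within 0.1 mm of its position earlier in the job |
| Robot | clear of everything, about zero force |

**What failed or disagreed:**
- When I released the knob after pulling it out, I repeated the 26 mm shift by mistake, and the fingers dragged off it. The clamp stayed out, and I saw no other effect.
- Laying the flask on the bench, I briefly pressed down with about 19 N.
- The grip on the knob put its left-right position about 1 mm from the camera's estimate. That is within the 2 mm calibration.
- The viewer had reached its picture limit, so I checked the final scene by numbers only.
- For the pink flask and tally counter I only compared before and after images, which showed small differences. The same comparison flagged the pen because the arm hid it from the top camera.

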